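# Load the kit box and tally the caddies

## Robot

A 6-joint arm with a two-finger parallel gripper is mounted at the origin on a cart in front of the work surface, level with it; the furniture and walls round the work are solid. World frame = base frame: x ahead of the robot, y to its left, z up, the work surface at z = 0. Lengths are in mm, angles in rad, forces in N, time in s.
With the tool pointing down it reaches from about 400 to 925 mm from the base axis. Payload 12.5 kg.
Tool frame: the origin (TCP) lies at the very end of the fingers, on their centre line; the grasp point (between the pads) lies 19 mm behind it; z points along the fingers, y is the direction in which the jaws open and shut (so a half turn about z gives the same grasp; the last joint's range is limited). The gripper opens to 95 mm and grips with 3 to 60 N. Pads are 20 mm wide; open, the fingers measure 119 mm over their backs; the gripper's body (75 mm by 180 mm) begins 59 mm behind the grasp point.
Start: joints at [-1.404, 0.491, 1.559, -0, 1.092, -0.106], TCP at [168.416, -601.899, 214.661] pointing down, gripper open.
Joint ranges: [-3.1, 3.1], [-0.84, 2.19], [0.05, 2.79], [-1.13, 4.28], [0.06, 2.93], [-2.69, 2.69]. Speed limits (rad/s): [2.22, 2.22, 2.79, 3.14, 3.14, 3.14].

## Interface

Orientations are given as [roll, pitch, yaw] about the fixed x, y, z axes, in that order (R = Rz(yaw) Ry(pitch) Rx(roll)).
In Python, from cell import env, read_camera, get_calibration gives the robot as it stands.
- The arm moves only by the tool arm_command, never from a script. Its argument "targets" is a list of rows, each a list of 3 entries, a list of its own where there are three numbers: the turn, a rotation vector about the tool's x, y, z in rad, then the shift along the tool's x, y, z in m, then the closure in counts, from 0 (fully open) to 255 (shut). In form: [[[rx, ry, rz], [tx, ty, tz], fingers], ...]. A call has 1 to 8 rows; each row is the pose to reach, as a shift and turn from the pose commanded when the call began, along the tool's axes at that moment; what a row does not reach only later rows make up. A row lasts 1/10 s, in which the tool goes at most 50 mm and 8.59 degrees, less where a joint would pass 70% of its speed; a pose out of reach is approached as far as the arm can. A call with a gripper value outside its range is refused whole. The fingers move at their own pace and stop on an object; the grip force is fixed at half the most. Time passes only in rows, so rows that repeat a pose let the fingers close. It gives the time, the measured TCP pose, the force and the opening at its end, in the units of the state.
- env.state(): the state, without advancing time (a new reading comes with each control period).
- read_camera(name): name is "scene" or "top" or "wrist"; returns (picture, depth): 420x560x3 uint8, blue, green, red; 420x560 float32, mm along the optical axis (not along the pixel's ray), 0 where there is no reading.
- get_calibration(name): a dict with "vfov" (degrees; the focal length in pixels is half the picture's height over the tangent of half this angle, whatever the lens; pixels are square), "cx", "cy" (the principal point, pixels), "world_from_camera" (4x4, takes a point from camera to world coordinates). Camera axes: x right, y down, z forward; pixel columns grow to the right and rows downward; lengths in mm; the calibration is good to about 2 mm. A picture is of the moment at which its call begins: read the wrist's pose just before it. get_calibration takes no time and is no camera call; for the wrist camera it gives the pose at the moment of the call.
- env.job_done(): hands the job in, once; it reports no verdict.
The state is a dict: "t": time; "joints": joint angles; "qvel": joint speeds; "tau": joint torques, N m; "eef_pos": TCP position; "tcp_rot": TCP orientation; "ft_force": force on the tool from outside, world axes, zero at the start; "moment": the same for the moment, N m; "opening": opening from 0.0 (shut) to 1.0 (fully open).
Only numpy, scipy, OpenCV 4.12 (cv2) and the standard library are available. Lean on these libraries where they do the work, as an engineer would, in place of code of your own. Each camera call takes 0.05 s, during which the arm holds its last target.

## Task

Push the blue bifold cover of the kit box back until its two panels stand folded flat against each other. Then lift every caddy on the trolley by its bar handle and set it down upright on the box floor, each in a bay of its own; once all are in, turn the tally dial clockwise by exactly one click for each caddy loaded, counted from where the dial stood, and let go with it resting on its click stop. Leave the cover folded and the other loose parts where they are.

Things in the scene. Friction and masses are not known exactly. Their poses are not given: they have to be found in the camera images.
- kit_box: Fixed grey open-topped box, 140 (x) x 368 (y), floor 6 thick. Origin: centre of underside; +x to the cover hinge, away from the robot, +y to its left. Walls 6 thick: sides and back 85 high, front (-x) 50. Dividers (4 thick, 26 high) and 24 high end ledges make a row of four bays, 76 wide (y), 128 deep (x), centred on y = +120, +40, -40, -120; side walls' inner faces at y = +-178.
- bay_1 (a point): Bay 1 of the kit box (1 is leftmost): point on the bay's floor, on its centre line, 14 mm to the front of the box's centre: a good place for a caddy's centre (gripper clear of the folded cover; a caddy's long side goes along the bay's depth). Axes as the kit box.
- bay_2 (a point): Bay 2 of the kit box (1 is leftmost): point on the bay's floor, on its centre line, 14 mm to the front of the box's centre: a good place for a caddy's centre (gripper clear of the folded cover; a caddy's long side goes along the bay's depth). Axes as the kit box.
- bay_3 (a point): Bay 3 of the kit box (1 is leftmost): point on the bay's floor, on its centre line, 14 mm to the front of the box's centre: a good place for a caddy's centre (gripper clear of the folded cover; a caddy's long side goes along the bay's depth). Axes as the kit box.
- bay_4 (a point): Bay 4 of the kit box (1 is leftmost): point on the bay's floor, on its centre line, 14 mm to the front of the box's centre: a good place for a caddy's centre (gripper clear of the folded cover; a caddy's long side goes along the bay's depth). Axes as the kit box.
- cover (a joint): Bifold cover: two coupled blue panels, each 70 long (x), 368 wide, 6 thick. 0 rad = spread over the box as a flat tent, 1.27 = end stop: upright, flat against each other on the back wall, 162 above the trolley. Stiff (2 to 7 N at the front edge), stays where left. Pushing the front edge level towards the hinge folds it: the edge runs level, 140 x cos(0.28 + value) mm before the hinge.
- cover_edge (a point): Centre of the round black bar (14 thick, 344 long, along the box's y) on the cover's front edge, where it is pushed; about 102 mm above the trolley when spread out, sinking to about 96 when folded, where it stands about 12 mm before the hinge line.
- cover_hinge (a point): Middle of the cover's fixed hinge line, on the kit box's back wall, 92 mm above the trolley; axes as the kit box.
- tally_block: Tally counter, fixed: green block 132 (x, from -50 to +82) x 100 (y) x 34 high, a click-stop dial on top, the spring plunger's dark housing (36 wide, top at 60, 65 to 81 from the axis) on its +x side. Origin on the dial's axis at the underside; z up. 12 white ticks, 30 degrees apart.
- tally_grip (a point): Grip of the tally dial, on its axis, 72 above the trolley: black upright bar 60 long (own x, white line on the +x half), 14 thick (y), from 46 to 84 above the trolley. A spring plunger snaps the dial to stops 30 degrees apart when let go; leaving one takes about 0.1 to 0.2 N m. Starts at its anticlockwise end stop or one click on, and has 8 clicks of travel, clockwise from above.
- tally_mark (a point): Red mark on the tally dial's rim, 40 mm from the axis, 46 mm above the trolley, under the white-lined end of the grip bar; each click moves it 30 degrees round the axis.
- caddy_1: Caddy: red tray 84 (x) x 64 (y), 5 thick, holding a yellow wheel (fixed in it, top at most 27 high), about 0.3 kg; may be absent. An upright 8 thick, 30 wide at each x end carries a black bar handle along x: 12 thick (y), 12 high, centre 66 above the underside, free over 68. Origin: centre of the underside; z up.
- caddy_2: Caddy: green tray 84 (x) x 64 (y), 5 thick, holding a ball bearing (fixed in it, top at most 27 high), about 0.3 kg; may be absent. An upright 8 thick, 30 wide at each x end carries a black bar handle along x: 12 thick (y), 12 high, centre 66 above the underside, free over 68. Origin: centre of the underside; z up.
- caddy_3: Caddy: orange tray 84 (x) x 64 (y), 5 thick, holding a yellow wheel (fixed in it, top at most 27 high), about 0.3 kg; may be absent. An upright 8 thick, 30 wide at each x end carries a black bar handle along x: 12 thick (y), 12 high, centre 66 above the underside, free over 68. Origin: centre of the underside; z up.
- caddy_4: Caddy: white tray 84 (x) x 64 (y), 5 thick, holding a ball bearing (fixed in it, top at most 27 high), about 0.3 kg; may be absent. An upright 8 thick, 30 wide at each x end carries a black bar handle along x: 12 thick (y), 12 high, centre 66 above the underside, free over 68. Origin: centre of the underside; z up.
- drilled_block: Bystander: loose grey drilled block with an upright stub, 34x82x57, in front of the kit box. Origin at the centre of its underside.
- brown_block: Bystander: loose brown slide block, 87x58x22, at the front right. Origin at the centre of its underside.

How it is judged (in metres and radians):
On the way, in this order (a step that is already met when the one before it is completed fails the run):
1. the cover is folded flat (value of joint cover above 1.2 rad), for 0.2 s.
2. every caddy stands in a bay of the kit box (x of caddy_1 in the frame of kit_box between -0.035 and 0.035 m and y of caddy_1 in the frame of kit_box between -0.14 and 0.14 m and z of each of caddy_1, caddy_2, caddy_3, caddy_4 in the frame of kit_box below 0.014 m and angle between each of caddy_1, caddy_2, caddy_3, caddy_4's own z axis and vertical below 0.1 rad and linear speed of each of caddy_1, caddy_2, caddy_3, caddy_4 below 0.03 m/s and x of caddy_2 in the frame of kit_box between -0.035 and 0.035 m and y of caddy_2 in the frame of kit_box between -0.14 and 0.14 m and x of caddy_3 in the frame of kit_box between -0.035 and 0.035 m and y of caddy_3 in the frame of kit_box between -0.14 and 0.14 m and x of caddy_4 in the frame of kit_box between -0.035 and 0.035 m and y of caddy_4 in the frame of kit_box between -0.14 and 0.14 m), for 0.2 s.
3. the dial has been turned clockwise one click for each caddy, with the caddies still in their bays (all of step 2 and (distance of tally_mark from where it was at the start of the episode above 0.0659301 m or (distance of tally_mark from where it was at the start of the episode above 0.0519558 m and height (world z) of caddy_1 below -5 m) or (distance of tally_mark from where it was at the start of the episode above 0.0519558 m and height (world z) of caddy_2 below -5 m) or (distance of tally_mark from where it was at the start of the episode above 0.0519558 m and height (world z) of caddy_3 below -5 m) or (distance of tally_mark from where it was at the start of the episode above 0.0519558 m and height (world z) of caddy_4 below -5 m)) and distance of tally_mark from where it was at the start of the episode below 0.0722068 m and (distance of tally_mark from where it was at the start of the episode below 0.0608325 m or height (world z) of caddy_1 above -5 m) and (distance of tally_mark from where it was at the start of the episode below 0.0608325 m or height (world z) of caddy_2 above -5 m) and (distance of tally_mark from where it was at the start of the episode below 0.0608325 m or height (world z) of caddy_3 above -5 m) and (distance of tally_mark from where it was at the start of the episode below 0.0608325 m or height (world z) of caddy_4 above -5 m)), for 0.2 s.
At the end, for the whole second after the job is handed in: Cover joint above 1.2 rad (flat is 1.27). Every caddy present stands at rest, upright within 0.1 rad, on the kit box floor in a bay (within 8 mm of the floor). The dial stands exactly as many 30 degree clicks clockwise of its start as there are caddies (within 0.3 click) (all of step 3 and value of joint cover above 1.2 rad); the robot touches nothing.
It fails at once if the drilled block was moved by more than 4 cm (distance of drilled_block from where it was at the start of the episode above 0.04 m).
It fails at once if the brown slide block was moved by more than 4 cm (distance of brown_block from where it was at the start of the episode above 0.04 m).
Of caddy_1, caddy_2, caddy_3, caddy_4 only 3 to 4 are there at a start; the rules pass over those that are not, and their reading is None.
At some moment in a run one of caddy_1, caddy_2, caddy_3, caddy_4 may be knocked a few centimetres aside while the robot is not near it.
Once in a run the grip may slacken for a moment while it holds something.
It also fails if it takes over 208 s, if anything falls off the work surface, if the arm or the gripper's body presses on something with over 40 N, if the wrist force passes 120 N, or if a joint passes its speed limit or range.

## Working session

There is one attempt and no reset: what is moved stays moved. The work goes in short steps, Python scripts to look and compute and a tool call to move; the robot and the scene stay as the last step left them, time stands still between calls to the robot, and variables do not carry over. Pictures are saved under pics/ and viewed, and the job is handed in when it is done.

Besides the shell and the picture viewer there is one more tool, called as name(argument=value, ...), one argument or row to a line, values as JSON. arm_command: Moves the arm, as the interface text tells. Its arguments: {"type":"object","properties":{"targets":{"type":"array"}},"required":["targets"]}

```bash
ls; mkdir -p pics; cat > h.py <<'E'
import numpy as np, cv2
from cell import env, read_camera, get_calibration
def snap(name,fn=None):
    c=get_calibration(name); im,d=read_camera(name)
    if fn: cv2.imwrite('pics/'+fn+'.png',im); np.savez('pics/'+fn+'.npz',im=im,d=d,M=np.array(c['world_from_camera']),p=np.array([c['vfov'],c['cx'],c['cy']]))
    return im,d,c
def load(fn):
    z=np.load('pics/'+fn+'.npz'); p=z['p']
    return z['im'],z['d'],dict(vfov=p[0],cx=p[1],cy=p[2],world_from_camera=z['M'])
def foc(c): return 210/np.tan(np.radians(c['vfov'])/2)
def pts(d,c):
    f=foc(c); v,u=np.mgrid[0:420,0:560]
    P=np.stack([(u-c['cx'])/f*d,(v-c['cy'])/f*d,d],-1); M=np.array(c['world_from_camera'])
    return P@M[:3,:3].T+M[:3,3]
def plane(u,v,z,c):
    f=foc(c); M=np.array(c['world_from_camera']); r=M[:3,:3]@np.array([(u-c['cx'])/f,(v-c['cy'])/f,1.]); o=M[:3,3]
    return o+r*(z-o[2])/r[2]
E
python3 - <<'E'
from h import *
for n in ['scene','top','wrist']:
    im,d,c=snap(n,n+'0'); print(n,c['vfov'],c['cx'],c['cy'],np.round(c['world_from_camera'],3).tolist())
print(env.state())
E
```

```text
pics
scene 53.88070751930755 280.1346220127815 209.5525900678493 [[-0.677, -0.423, 0.602, -100.639], [-0.736, 0.399, -0.547, 554.448], [-0.009, -0.814, -0.581, 706.564], [0.0, 0.0, 0.0, 1.0]]
top 47.53256995117438 276.2159804117049 209.75155994694248 [[-0.001, -0.997, 0.08, 414.328], [-1.0, 0.001, -0.002, -35.684], [0.002, -0.08, -0.997, 1483.089], [0.0, 0.0, 0.0, 1.0]]
wrist 60.30516428277481 279.380970338881 207.446527983247 [[0.269, -0.935, -0.233, 234.563], [-0.963, -0.261, -0.065, -584.999], [-0.0, 0.242, -0.97, 385.173], [0.0, 0.0, 0.0, 1.0]]
{'t': 0.15, 'joints': array([-1.40358202e+00,  4.91394874e-01,  1.55930161e+00, -1.87340923e-05,
        1.09173976e+00, -1.05593139e-01]), 'qvel': array([-5.14705800e-04, -2.88865425e-03, -1.30455983e-03,  1.11142158e-03,
       -1.81432676e-03,  3.47826812e-05]), 'tau': array([ 2.22532261e-03, -6.12897491e+01, -2.58279687e+01,  6.92936126e-02,
        4.73281054e-02, -8.62071374e-05]), 'eef_pos': array([ 168.38830666, -601.69728405,  214.21499151]), 'tcp_rot': array([-3.14075201e+00, -7.23868734e-05,  2.72816058e-01]), 'ft_force': array([-0.80205003,  0.14725136,  0.38380141]), 'moment': array([ 0.01853   , -0.04549291, -0.01146482]), 'opening': 0.997366598473183}
```

View pics/scene0.png

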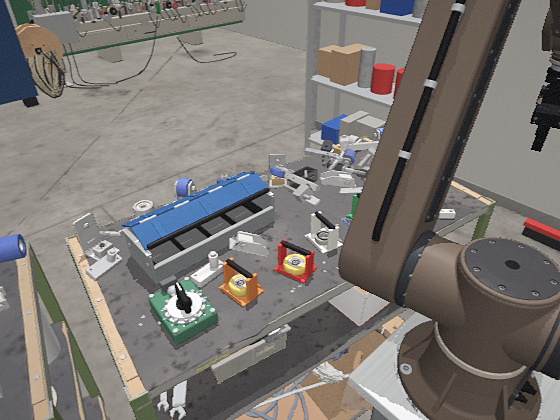

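View pics/top0.png

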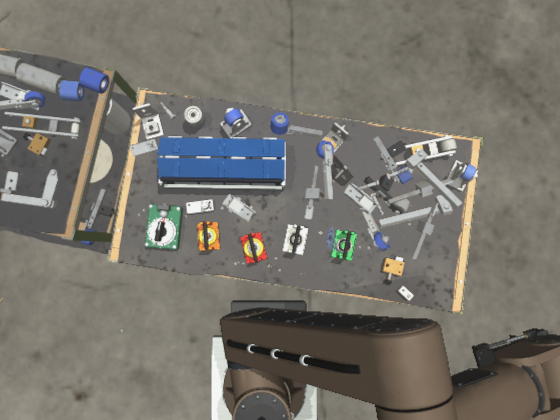

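View pics/wrist0.png

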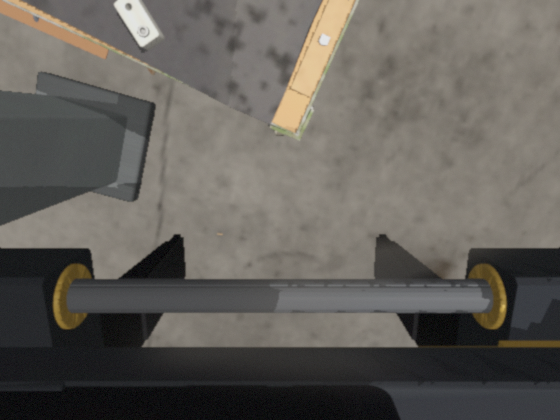

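The top view shows four caddies: orange (208,236), red (253,247), white (296,239) and green (344,244). The dial block is at (162,228), and the cover spans about (158–286, 137–187). The drilled block is near (200,207).

```bash
python3 - <<'E'
from h import *
im,d,c=load('top0')
x0,y0,x1,y1=120,120,380,275
cv2.imwrite('pics/topz.png',cv2.resize(im[y0:y1,x0:x1],None,fx=3,fy=3,interpolation=cv2.INTER_CUBIC))
P=pts(d,c)
hsv=cv2.cvtColor(im,cv2.COLOR_BGR2HSV)
def rep(n,m,zlo=None,zhi=None):
    m=m&(d>0)
    m[:, :120]=0; m[:,380:]=0; m[:120]=0; m[285:]=0
    if zlo is not None: m&=(P[...,2]>zlo)&(P[...,2]<zhi)
    mm=cv2.morphologyEx(m.astype(np.uint8),cv2.MORPH_OPEN,np.ones((2,2)))
    k,l,s,ce=cv2.connectedComponentsWithStats(mm)
    for i in range(1,k):
        if s[i,4]>25:
            q=P[l==i]; r=cv2.minAreaRect(q[:,:2].astype(np.float32))
            print(n,s[i].tolist(),'med',np.round(np.median(q,0)),'rect',np.round(r[0],1),np.round(r[1],1),round(r[2],1),'z',np.round(np.percentile(q[:,2],[5,95])))
H,S,V=[hsv[...,i] for i in range(3)]
rep('blue',(H>100)&(H<125)&(S>120))
rep('highbar',V<60,58,80)
rep('red',((H<6)|(H>174))&(S>150),-10,30)
rep('orange',(H>8)&(H<20)&(S>150),-10,30)
rep('green',(H>50)&(H<85)&(S>100),-10,60)
rep('white',(S<30)&(V>180),-10,50)
rep('all',V>=0,8,200)
E
```

```text
blue [273, 121, 16, 14, 110] med [781. -50.  52.] rect [784.5 -53.5] [34.6 47.6] 4.6 z [16. 65.]
blue [159, 139, 126, 20, 2180] med [704. 118. 117.] rect [664.1  65.6] [470.2 263.4] 51.3 z [100. 130.]
blue [318, 147, 6, 10, 45] med [ 703. -169.   77.] rect [ 702.2 -170.3] [27.6 12.9] 11.0 z [68. 81.]
blue [159, 159, 126, 22, 2387] med [644. 118. 114.] rect [544.1 122.2] [363.9 254.4] 89.1 z [102. 127.]
blue [375, 237, 6, 10, 45] med [ 438. -338.   78.] rect [ 433.8 -336.4] [26.9 13.4] 1.2 z [71. 83.]
red [254, 234, 9, 7, 40] med [449.  15.   7.] rect [449.1  18.3] [18.7 25. ] 0.4 z [ 2. 25.]
red [242, 238, 8, 7, 36] med [440.  60.   7.] rect [436.8  55.4] [26.1 18.7] 89.5 z [ 0. 40.]
red [260, 252, 8, 9, 42] med [388.  -0.   5.] rect [400.8 -11.2] [19.1 52.7] 48.7 z [-2. 39.]
red [247, 257, 7, 7, 33] med [378.  46.   7.] rect [376.9  43.2] [23.1 17.7] 75.6 z [ 2. 69.]
orange [208, 223, 12, 13, 72] med [480. 149.   7.] rect [473.  156.3] [38.3 30.9] 5.9 z [ 2. 25.]
orange [199, 225, 5, 9, 36] med [474. 195.   9.] rect [473.6 190.3] [23.5 25.7] 87.2 z [ 2. 70.]
orange [210, 237, 11, 13
[... 2870 characters left out ...]
6 z [24. 88.]
all [224, 195, 33, 27, 386] med [539.  77.  44.] rect [537.   75.1] [93.2 50.8] 49.1 z [ 4. 58.]
all [187, 200, 28, 14, 293] med [541. 194.  18.] rect [542.1 196.4] [34.1 80.5] 8.1 z [-0. 57.]
all [146, 205, 38, 45, 1480] med [479. 297.  39.] rect [465.9 159.2] [397.5 131.8] 84.8 z [ 8. 82.]
all [199, 222, 21, 29, 373] med [451. 167.  28.] rect [453.1  83.2] [ 83.7 235.8] 1.5 z [ 3. 74.]
all [289, 225, 16, 30, 279] med [440. -99.  21.] rect [445.8 -84.6] [78.  86.3] 74.8 z [ 2. 75.]
all [337, 231, 19, 30, 302] med [ 422. -246.   24.] rect [ 423.8 -250.4] [51.1 87. ] 77.4 z [ 3. 75.]
all [244, 234, 22, 29, 404] med [415.  28.  26.] rect [414.6  27.9] [84.2 62.4] 15.5 z [ 4. 75.]
```

View pics/topz.png

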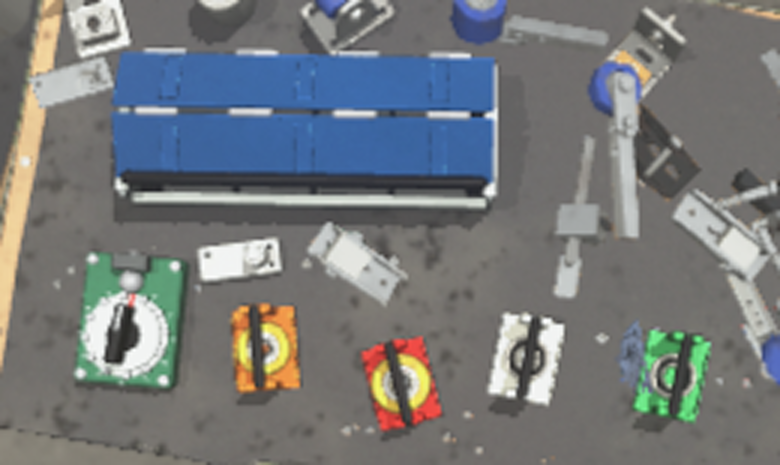

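```bash
python3 - <<'E'
from h import *
im,d,c=load('top0')
P=pts(d,c)
x0,y0,x1,y1=150,128,300,200
cv2.imwrite('pics/topz2.png',cv2.resize(im[y0:y1,x0:x1],None,fx=5.3,fy=5.3,interpolation=cv2.INTER_NEAREST))
# depth profile along columns
for u in (175,200,222,245,270):
    print(u,[(v,int(P[v,u,0]),int(P[v,u,2])) for v in range(130,194,2)])
hsv=cv2.cvtColor(im,cv2.COLOR_BGR2HSV)
m=((hsv[...,0]>100)&(hsv[...,0]<125)&(hsv[...,1]>120))
m[:, :150]=0;m[:,295:]=0
for n,(a,b) in dict(far=(130,158.5),near=(159,186)).items():
    mm=m.copy(); mm[:int(np.ceil(a))]=0; mm[int(b)+1:]=0
    us=np.arange(165,282); top=[np.where(mm[:,u])[0].min() for u in us]; bot=[np.where(mm[:,u])[0].max() for u in us]
    print(n,'top fit',np.polyfit(us-222,top,1),'bot',np.polyfit(us-222,bot,1))
    vs=np.arange(145,155) if n=='far' else np.arange(164,175)
    print([ (v,np.where(mm[v])[0].min(),np.where(mm[v])[0].max()) for v in vs])
E
```

```text
175 [(130, 788, -2), (132, 779, 4), (134, 774, 0), (136, 745, 93), (138, 737, 103), (140, 731, 102), (142, 723, 111), (144, 718, 110), (146, 709, 121), (148, 703, 122), (150, 697, 126), (152, 691, 125), (154, 686, 122), (156, 677, 134), (158, 674, 124), (160, 668, 125), (162, 662, 122), (164, 656, 123), (166, 651, 118), (168, 646, 114), (170, 640, 116), (172, 636, 107), (174, 630, 103), (176, 624, 104), (178, 617, 111), (180, 612, 106), (182, 620, 6), (184, 608, 53), (186, 601, 55), (188, 601, 7), (190, 596, 1), (192, 590, -4)]
200 [(130, 787, -1), (132, 781, -1), (134, 414, 1483), (136, 743, 101), (138, 739, 93), (140, 731, 101), (142, 724, 110), (144, 717, 112), (146, 710, 119), (148, 704, 116), (150, 697, 122), (152, 691, 126), (154, 685, 127), (156, 678, 132), (158, 673, 125), (160, 668, 123), (162, 663, 118), (164, 657, 118), (166, 652, 116), (168, 647, 111), (170, 641, 112), (172, 635, 111), (174, 630, 103), (176, 624, 104), (178, 414, 1483), (180, 612, 109), (182, 621, 3), (184, 608, 50), (186, 602, 52), (188, 600, 18), (190, 596, 0), (192, 590, -3)]
222 [(130, 787, 0), (132, 
[... 2033 characters left out ...]
(283)), (np.int64(153), np.int64(158), np.int64(283)), (np.int64(154), np.int64(158), np.int64(283))]
near top fit [7.06589339e-03 1.59240797e+02] bot [2.04483808e-02 1.76996646e+02]
[(np.int64(164), np.int64(158), np.int64(283)), (np.int64(165), np.int64(158), np.int64(283)), (np.int64(166), np.int64(158), np.int64(283)), (np.int64(167), np.int64(158), np.int64(283)), (np.int64(168), np.int64(158), np.int64(283)), (np.int64(169), np.int64(158), np.int64(283)), (np.int64(170), np.int64(158), np.int64(283)), (np.int64(171), np.int64(159), np.int64(283)), (np.int64(172), np.int64(159), np.int64(283)), (np.int64(173), np.int64(159), np.int64(283)), (np.int64(174), np.int64(159), np.int64(283))]
```

View pics/topz2.png

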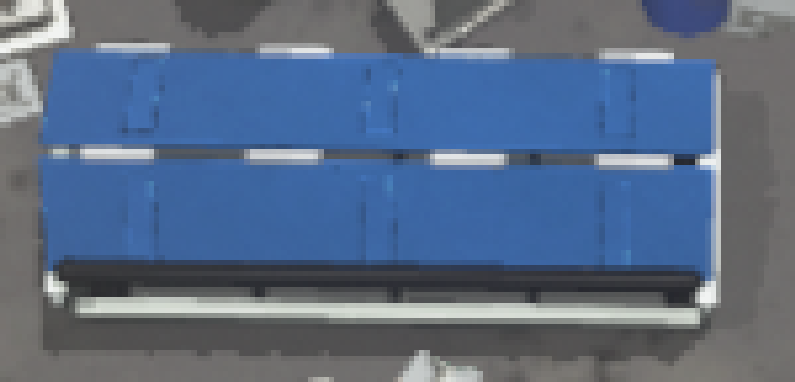

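```bash
cat >> h.py <<'E'
from scipy.spatial.transform import Rotation as Ro
def rot(yaw,tilt=0.): # tilt>0: tool z leans forward along tool x
    return Ro.from_euler('z',yaw)*Ro.from_euler('x',np.pi)*Ro.from_euler('y',tilt)
def go(*tg):
    s=env.state(); R0=Ro.from_euler('xyz',s['tcp_rot']); p0=np.array(s['eef_pos'])
    for p,yaw,*t in tg:
        R=rot(yaw,*(t or [0.])); rv=(R0.inv()*R).as_rotvec(); sh=R0.inv().apply(np.array(p)-p0)/1000
        print(np.round(rv,4).tolist(),np.round(sh,4).tolist())
    print('at',np.round(p0,1),np.round(s['tcp_rot'],4),'t',s['t'],'op',round(s['opening'],3),'F',np.round(s['ft_force'],1))
E
python3 - <<'E'
from h import *
im,d,c=load('top0')
for u in (161.5,222,283): print(plane(u,178.3+(u-222)*.015,102,c))
go(([450,-350,300],0.),([500,118,330],0.))
E
```

```text
[621.12817978 296.92491995 102.        ]
[618.23227364 120.25238595 102.        ]
[615.31220018 -57.89453996 102.        ]
[-0.0008, 0.0, 0.2728] [0.339, -0.1666, -0.0856]
[-0.0008, 0.0, 0.2728] [0.5133, -0.6038, -0.1152]
at [ 168.4 -601.7  214.2] [-3.1408e+00 -1.0000e-04  2.7280e-01] t 0.15 op 0.997 F [-0.8  0.1  0.4]
```

arm_command(
  targets=[
    [[0,0,0.273],[0.339,-0.167,-0.086],0],
    [[0,0,0.273],[0.339,-0.167,-0.086],0],
    [[0,0,0.273],[0.339,-0.167,-0.086],0],
    [[0,0,0.273],[0.339,-0.167,-0.086],0],
    [[0,0,0.273],[0.339,-0.167,-0.086],0],
    [[0,0,0.273],[0.339,-0.167,-0.086],0],
    [[0,0,0.273],[0.339,-0.167,-0.086],0],
    [[0,0,0.273],[0.339,-0.167,-0.086],0],
  ],
)

```text
t: 0.95
eef_pos: [451.6, -347.7, 301.3]
tcp_rot: [3.141, -0.001, 0.001]
ft_force: [-0.1, -0.3, 0.1]
opening: 0.995
```

```bash
python3 - <<'E'
from h import *
go(([500,118,330],0.))
E
```

```text
[0.0003, -0.0005, 0.0009] [0.0488, -0.4656, -0.0288]
at [ 451.6 -347.7  301.3] [ 3.1413e+00 -5.0000e-04  9.0000e-04] t 0.95 op 0.995 F [-0.1 -0.3  0.1]
```

arm_command(
  targets=[
    [[0,0,0],[0.049,-0.465,-0.029],255],
    [[0,0,0],[0.049,-0.465,-0.029],255],
    [[0,0,0],[0.049,-0.465,-0.029],255],
    [[0,0,0],[0.049,-0.465,-0.029],255],
  ],
)

```text
t: 1.35
eef_pos: [470.6, -149.2, 313.0]
tcp_rot: [-3.142, 0.0, -0.0]
ft_force: [0.8, -0.6, -1.0]
opening: 0.723
```

```bash
python3 - <<'E'
from h import *
im,d,c=snap('wrist','w1')
go(([500,118,330],0.))
E
```

```text
[-0.0019, -0.0007, 0.0023] [0.0299, -0.2616, -0.0157]
at [ 470.7 -143.6  313.8] [-3.1397e+00 -7.0000e-04  2.3000e-03] t 1.4 op 0.677 F [0.3 3.  1.3]
```

View pics/w1.png

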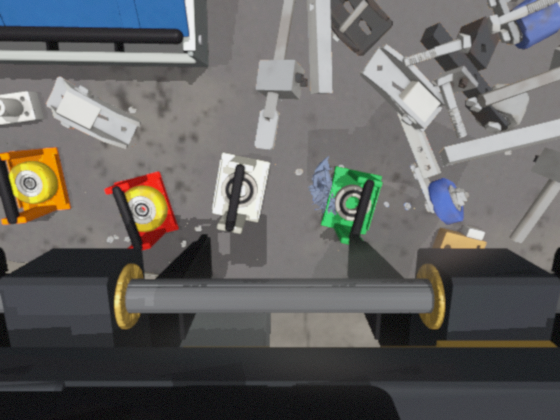

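The wrist view shows the white (240,190), green (350,205), red (140,210) and orange (30,185) caddies clearly. Next I'll look at the box from above.

arm_command(
  targets=[
    [[0,0,0],[0.09,-0.262,-0.016],255],
    [[0,0,0],[0.09,-0.262,-0.016],255],
    [[0,0,0],[0.09,-0.262,-0.016],255],
    [[0,0,0],[0.09,-0.262,-0.016],255],
    [[0,0,0],[0.09,-0.262,-0.016],255],
    [[0,0,0],[0.09,-0.262,-0.016],255],
    [[0,0,0],[0.09,-0.262,-0.016],255],
  ],
)

```text
t: 2.1
eef_pos: [561.4, 113.8, 328.5]
tcp_rot: [-3.141, 0.0, 0.003]
ft_force: [-0.8, -0.6, -0.1]
opening: 0.088
```

```bash
python3 - <<'E'
from h import *
im,d,c=snap('wrist','w2')
go(([500,118,330],0.))
E
```

```text
[0.0002, 0.0009, 0.0025] [-0.0609, -0.0061, -0.0015]
at [560.9 112.1 328.4] [3.1414e+00 9.0000e-04 2.5000e-03] t 2.15 op 0.048 F [ 0.2 -0.2 -0.1]
```

View pics/w2.png

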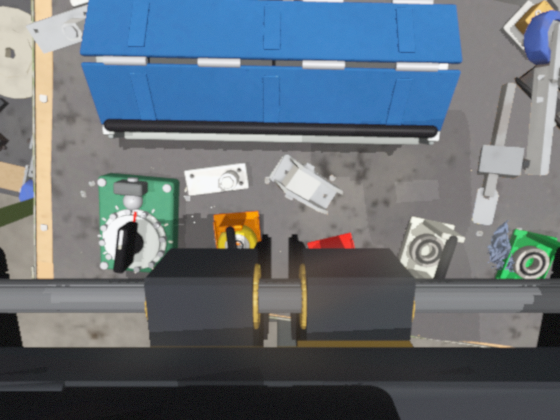

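```bash
python3 - <<'E'
from h import *
im,d,c=load('w2')
hsv=cv2.cvtColor(im,cv2.COLOR_BGR2HSV)
us=np.arange(120,425); cen=[]
for u in us:
    col=im[112:142,u].max(1).astype(int)<60
    r=np.where(col)[0]+112
    cen.append((r.min()+r.max())/2 if len(r) else np.nan)
cen=np.array(cen); k=np.isfinite(cen)
p=np.polyfit(us[k],cen[k],1); print(p, np.nanstd(cen-np.polyval(p,us)))
L=np.array([plane(u,np.polyval(p,u),102,c) for u in (107,437.5)]); print(L, 'len',np.linalg.norm(L[1]-L[0]))
dv=L[0]-L[1]; print('box yaw',np.arctan2(-dv[0],dv[1]), 'mid',L.mean(0))
P=pts(d,c); print(P[np.round(np.polyval(p,272)).astype(int),250:300:10])
E
```

```text
[2.11458915e-02 1.22299137e+02] 0.24788767466756
[[622.04087365 297.15272263 102.        ]
 [615.78388479 -57.91716599 102.        ]] len 355.1250142016021
box yaw -0.017620027828969077 mid [618.91237922 119.61777832 102.        ]
[[619.12677254 143.35504945 109.81058458]
 [619.18462951 132.77583425 110.72909225]
 [619.17231397 122.30767808 109.15009601]
 [619.18790703 111.75614162 108.56012815]
 [619.2126244  101.18189935 108.29400331]]
```

```bash
python3 - <<'E'
from h import *
go(([570,118,200],-.018,.3),([570,118,87],-.018,.3))
E
```

```text
[-0.0028, 0.3008, 0.0204] [0.0092, -0.0059, 0.1284]
[-0.0028, 0.3008, 0.0204] [0.0093, -0.006, 0.2414]
at [560.9 112.1 328.4] [3.1414e+00 9.0000e-04 2.5000e-03] t 2.15 op 0.048 F [ 0.2 -0.2 -0.1]
```

arm_command(
  targets=[
    [[0,0.3,0.02],[0.009,-0.006,0.128],255],
    [[0,0.3,0.02],[0.009,-0.006,0.128],255],
    [[0,0.3,0.02],[0.009,-0.006,0.128],255],
    [[0,0.3,0.02],[0.009,-0.006,0.17],255],
    [[0,0.3,0.02],[0.009,-0.006,0.21],255],
    [[0,0.3,0.02],[0.009,-0.006,0.241],255],
    [[0,0.3,0.02],[0.009,-0.006,0.241],255],
    [[0,0.3,0.02],[0.009,-0.006,0.241],255],
  ],
)

```text
t: 2.95
eef_pos: [570.1, 115.9, 88.5]
tcp_rot: [-3.139, -0.3, -0.022]
ft_force: [-0.4, 0.4, 0.2]
opening: 0.005
```

```bash
python3 - <<'E'
from h import *
go(*[([x,119.5-(x-570)*.018,87],-.018,.3) for x in (600,640,680,700,705,710,715)])
E
```

```text
[-0.0016, 0.0004, -0.0035] [0.0281, -0.0037, 0.0103]
[-0.0016, 0.0004, -0.0035] [0.0663, -0.0038, 0.0221]
[-0.0016, 0.0004, -0.0035] [0.1045, -0.004, 0.0339]
[-0.0016, 0.0004, -0.0035] [0.1236, -0.004, 0.0398]
[-0.0016, 0.0004, -0.0035] [0.1284, -0.004, 0.0413]
[-0.0016, 0.0004, -0.0035] [0.1332, -0.004, 0.0428]
[-0.0016, 0.0004, -0.0035] [0.138, -0.0041, 0.0442]
at [570.1 115.9  88.5] [-3.1389 -0.2996 -0.0217] t 2.95 op 0.005 F [-0.4  0.4  0.2]
```

arm_command(
  targets=[
    [[0,0,0],[0.019,-0.003,0.0075],255],
    [[0,0,0],[0.0334,-0.003,0.012],255],
    [[0,0,0],[0.0478,-0.003,0.0165],255],
    [[0,0,0],[0.0621,-0.003,0.0208],255],
    [[0,0,0],[0.0764,-0.003,0.0252],255],
    [[0,0,0],[0.0907,-0.003,0.0297],255],
    [[0,0,0],[0.105,-0.003,0.034],255],
    [[0,0,0],[0.105,-0.003,0.034],255],
  ],
)

```text
t: 3.75
eef_pos: [681.9, 117.1, 88.8]
tcp_rot: [-3.138, -0.303, -0.021]
ft_force: [-0.0, 1.5, 0.9]
opening: 0.005
```

```bash
python3 - <<'E'
from h import *
snap('wrist','w3');snap('top','t3')
im=cv2.imread('pics/w3.png'); im2=cv2.imread('pics/t3.png')[100:310,120:400]
cv2.imwrite('pics/m3.png',cv2.resize(np.hstack([cv2.resize(im,(400,300)),cv2.resize(im2,(400,300))]),None,fx=1,fy=1))
go(*[([x,119.5-(x-570)*.018,87],-.018,.3) for x in (690,700,705,710,715)])
E
```

```text
[-0.0023, -0.0026, -0.003] [0.0085, -0.0002, 0.0042]
[-0.0023, -0.0026, -0.003] [0.0181, -0.0002, 0.0071]
[-0.0023, -0.0026, -0.003] [0.0228, -0.0003, 0.0086]
[-0.0023, -0.0026, -0.003] [0.0276, -0.0003, 0.0101]
[-0.0023, -0.0026, -0.003] [0.0324, -0.0003, 0.0116]
at [680.6 117.3  88.4] [-3.1383 -0.3026 -0.0211] t 3.85 op 0.001 F [ 0.3 -0.   0.1]
```

View pics/m3.png

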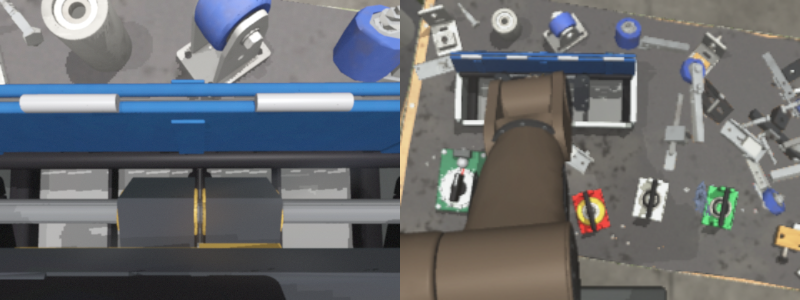

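The cover is folding well and is now nearly upright. I'll continue slowly.

arm_command(
  targets=[
    [[0,0,0],[0.009,0,0.004],255],
    [[0,0,0],[0.018,0,0.007],255],
    [[0,0,0],[0.023,0,0.0085],255],
    [[0,0,0],[0.026,0,0.0095],255],
    [[0,0,0],[0.026,0,0.0095],255],
  ],
)

```text
t: 4.35
eef_pos: [708.4, 117.0, 85.0]
tcp_rot: [-3.139, -0.3, -0.021]
ft_force: [0.6, 0.1, -0.7]
opening: 0.008
```

```bash
python3 - <<'E'
from h import *
im,d,c=snap('wrist','w4'); cv2.imwrite('pics/w4.png',im)
P=pts(d,c); 
for u in (60,120,450,500):
    print(u,[(v,)+tuple(np.round(P[v,u]).astype(int).tolist()) for v in range(0,210,12)])
go(*[([x,119.5-(x-570)*.018,87],-.018,.3) for x in (690,700,705,710,715)])
E
```

```text
60 [(0, 902, 280, 1), (12, 892, 280, 1), (24, 883, 280, 1), (36, 832, 235, 74), (48, 825, 234, 75), (60, 818, 234, 75), (72, 812, 234, 74), (84, 835, 279, 2), (96, 827, 279, 1), (108, 817, 278, 2), (120, 808, 279, 0), (132, 799, 278, 2), (144, 790, 278, 1), (156, 781, 278, 1), (168, 743, 181, 161), (180, 739, 177, 166), (192, 735, 178, 166), (204, 733, 189, 147)]
120 [(0, 903, 235, -2), (12, 845, 201, 75), (24, 838, 201, 74), (36, 832, 202, 73), (48, 826, 203, 71), (60, 820, 203, 69), (72, 812, 202, 72), (84, 804, 201, 75), (96, 799, 202, 72), (108, 796, 208, 59), (120, 797, 219, 34), (132, 798, 234, 1), (144, 789, 234, 1), (156, 780, 233, 1), (168, 742, 162, 162), (180, 738, 160, 167), (192, 735, 160, 166), (204, 733, 169, 146)]
450 [(0, 1472, -468, -900), (12, 1430, -465, -898), (24, 1390, -465, -900), (36, 1350, -464, -902), (48, 857, -17, 1), (60, 848, -16, 2), (72, 839, -16, 0), (84, 830, -16, 1), (96, 820, -15, 1), (108, 811, -14, 2), (120, 802, -14, 2), (132, 793, -14, 1), (144, 784, -13, 1), (156, 744, 63, 160), (168, 741, 64, 161), (180, 736, 67, 167), (192, 733, 67, 166), (204, 731, 55, 141)]
500 [(0, 1469, -635, -899), (12, 1427, -632, -899), (24, 1385, -629, -897), (36, 1347, -630, -903), (48, 856, -54, 2), (60, 847, -54, 1), (72, 817, -23, 50), (84, 810, -22, 50), (96, 803, -23, 48), (108, 796, -25, 45), (120, 790, -27, 41), (132, 783, -29, 37), (144, 776, -32, 30), (156, 744, 47, 158), (168, 740, 49, 161), (180, 736, 53, 167), (192, 733, 53, 167), (204, 730, 38, 142)]
[-0.0022, -0.0007, -0.0026] [-0.017, 0.0, -0.0071]
[-0.0022, -0.0007, -0.0026] [-0.0074, -0.0, -0.0042]
[-0.0022, -0.0007, -0.0026] [-0.0026, -0.0, -0.0027]
[-0.0022, -0.0007, -0.0026] [0.0022, -0.0, -0.0012]
[-0.0022, -0.0007, -0.0026] [0.0069, -0.0, 0.0003]
at [708.3 117.   85.2] [-3.1385 -0.3007 -0.0208] t 4.4 op 0.006 F [ 0.1 -0.6 -0.1]
```

View pics/w4.png

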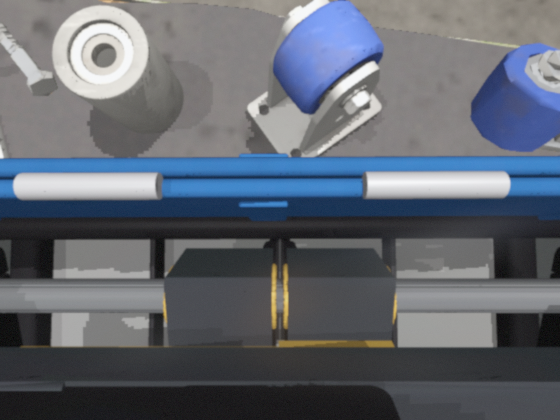

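arm_command(
  targets=[
    [[0,0,0],[0.004,0,0.0005],255],
    [[0,0,0],[0.006,0,0.001],255],
    [[0,0,0],[0.006,0,0.001],255],
  ],
)

```text
t: 4.7
eef_pos: [714.2, 116.9, 86.0]
tcp_rot: [-3.139, -0.3, -0.021]
ft_force: [-1.4, 0.3, 0.1]
opening: 0.003
```

```bash
python3 - <<'E'
from h import *
im,d,c=snap('wrist','w5')
P=pts(d,c); 
for u in (60,120,450,500):
    print(u,[(v,)+tuple(np.round(P[v,u]).astype(int).tolist()) for v in range(150,230,6)])
go()
E
```

```text
60 [(150, 791, 279, 1), (156, 787, 279, 1), (162, 782, 279, 1), (168, 749, 182, 159), (174, 747, 181, 161), (180, 745, 180, 162), (186, 743, 177, 167), (192, 741, 178, 166), (198, 739, 177, 167), (204, 738, 177, 167), (210, 737, 190, 146), (216, 737, 211, 111), (222, 734, 214, 106), (228, 732, 216, 103)]
120 [(150, 791, 234, 0), (156, 786, 234, 1), (162, 781, 233, 2), (168, 749, 163, 161), (174, 747, 163, 161), (180, 745, 163, 161), (186, 743, 161, 165), (192, 741, 160, 167), (198, 739, 161, 166), (204, 737, 160, 166), (210, 737, 170, 144), (216, 736, 187, 107), (222, 734, 188, 104), (228, 731, 188, 104)]
450 [(150, 785, -14, 1), (156, 781, -14, 1), (162, 776, -13, 1), (168, 747, 63, 161), (174, 745, 63, 161), (180, 743, 63, 160), (186, 740, 66, 167), (192, 739, 67, 167), (198, 737, 67, 167), (204, 735, 66, 166), (210, 735, 54, 140), (216, 733, 36, 102), (222, 731, 37, 104), (228, 728, 37, 104)]
500 [(150, 778, -32, 32), (156, 775, -35, 27), (162, 775, -50, 1), (168, 746, 47, 160), (174, 744, 49, 161), (180, 743, 48, 161), (186, 740, 51, 165), (192, 738, 52, 167), (198, 737, 52, 167), (204, 735, 52, 166), (210, 734, 35, 138), (216, 733, 14, 104), (222, 730, 15, 105), (228, 727, 15, 104)]
at [714.2 116.9  86. ] [-3.1385 -0.3005 -0.0208] t 4.75 op 0.004 F [-1.  -0.   0.3]
```

View pics/w5.png

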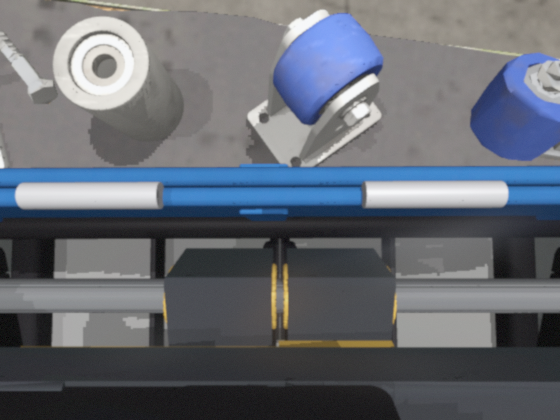

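arm_command(
  targets=[
    [[0,0,0],[0.002,0,0.0007],255],
    [[0,0,0],[0.004,0,0.0013],255],
    [[0,0,0],[0.004,0,0.0013],255],
  ],
)

```text
t: 5.05
eef_pos: [715.4, 116.9, 85.0]
tcp_rot: [-3.139, -0.293, -0.021]
ft_force: [-15.3, -0.4, 3.4]
opening: 0.003
```

arm_command(
  targets=[
    [[0,0,0],[0.002,0,0.0007],255],
    [[0,0,0],[0.004,0,0.0013],255],
    [[0,0,0],[0.004,0,0.0013],255],
  ],
)

```text
t: 5.35
eef_pos: [716.3, 116.9, 84.0]
tcp_rot: [-3.14, -0.286, -0.02]
ft_force: [-33.4, 0.0, 13.0]
opening: 0.007
```

```bash
python3 - <<'E'
from h import *
im,d,c=snap('wrist','w6')
P=pts(d,c); 
for u in (60,120,450,500):
    print(u,[(v,)+tuple(np.round(P[v,u]).astype(int).tolist()) for v in range(162,240,6)])
go()
E
```

```text
60 [(162, 782, 277, 0), (168, 778, 277, 1), (174, 773, 276, 3), (180, 748, 180, 161), (186, 746, 180, 160), (192, 744, 177, 166), (198, 742, 176, 167), (204, 741, 176, 167), (210, 739, 176, 166), (216, 737, 177, 165), (222, 737, 215, 103), (228, 734, 214, 104), (234, 731, 214, 103)]
120 [(162, 782, 233, 0), (168, 777, 232, 1), (174, 773, 232, 1), (180, 748, 162, 161), (186, 746, 162, 161), (192, 744, 160, 165), (198, 742, 159, 168), (204, 740, 159, 167), (210, 739, 159, 167), (216, 737, 160, 166), (222, 736, 187, 105), (228, 733, 187, 104), (234, 731, 187, 104)]
450 [(162, 776, -12, 2), (168, 772, -12, 1), (174, 748, 64, 159), (180, 746, 64, 161), (186, 744, 65, 162), (192, 742, 66, 164), (198, 740, 68, 167), (204, 739, 67, 166), (210, 737, 68, 167), (216, 735, 66, 164), (222, 733, 38, 104), (228, 730, 39, 105), (234, 728, 38, 102)]
500 [(162, 776, -49, 1), (168, 771, -49, 1), (174, 747, 49, 160), (180, 746, 49, 160), (186, 744, 50, 161), (192, 742, 53, 166), (198, 740, 53, 166), (204, 738, 53, 166), (210, 737, 54, 166), (216, 735, 52, 164), (222, 733, 16, 104), (228, 730, 15, 103), (234, 727, 15, 103)]
at [716.3 116.9  84. ] [-3.14   -0.2858 -0.0201] t 5.4 op 0.003 F [-33.1   0.1  13.1]
```

```bash
python3 - <<'E'
from h import *
go(([660,117,90],-.018,.3),([540,117,330],-.018,0))
E
```

```text
[-0.001, 0.0142, -0.002] [-0.0523, 0.001, -0.0216]
[-0.0013, -0.2858, -0.0019] [-0.0997, 0.003, -0.2857]
at [716.3 116.9  84. ] [-3.14   -0.2858 -0.0201] t 5.4 op 0.003 F [-33.1   0.1  13.1]
```

arm_command(
  targets=[
    [[0,0,0],[-0.03,0,-0.012],255],
    [[0,0,0],[-0.055,0.001,-0.022],255],
    [[0,-0.1,0],[-0.065,0.001,-0.07],160],
    [[0,-0.28,0],[-0.1,0.003,-0.286],160],
    [[0,-0.286,0],[-0.1,0.003,-0.286],160],
    [[0,-0.286,0],[-0.1,0.003,-0.286],160],
    [[0,-0.286,0],[-0.1,0.003,-0.286],160],
    [[0,-0.286,0],[-0.1,0.003,-0.286],160],
  ],
)

```text
t: 6.2
eef_pos: [541.7, 116.7, 333.5]
tcp_rot: [-3.138, -0.019, -0.02]
ft_force: [0.5, -0.4, 0.9]
opening: 0.369
```

arm_command(
  targets=[
    [[0,0,0],[0,0,0],160],
    [[0,0,0],[0,0,0],160],
  ],
)

```text
t: 6.4
eef_pos: [542.4, 116.6, 330.0]
tcp_rot: [-3.139, -0.016, -0.02]
ft_force: [-0.4, 0.6, -0.2]
opening: 0.371
```

```bash
python3 - <<'E'
from h import *
im,d,c=snap('wrist','w7'); im2,_,_=snap('top','t7')
go()
E
```

```text
at [542.4 116.5 328.3] [-3.1389 -0.0126 -0.0201] t 6.5 op 0.372 F [ 0.2 -0.2 -0.4]
```

View pics/w7.png

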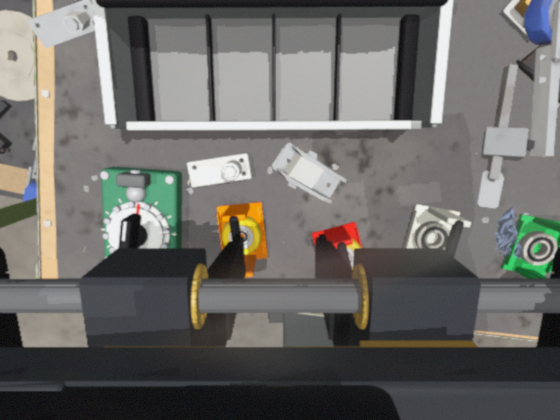

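View pics/t7.png

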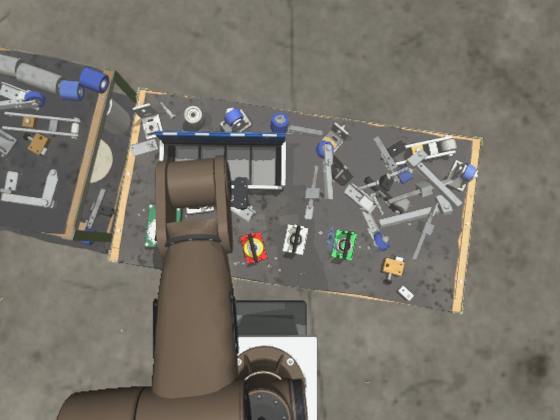

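Cover folded; the box interior is visible: dividers at u≈212, 274 and 337, front wall at v≈125.

```bash
python3 - <<'E'
from h import *
im,d,c=load('w7')
g=im.max(2)
for v in (40,60,80,100):
    row=g[v,150:400]; k=np.where(row<70)[0]+150
    print(v,k.tolist())
s=cv2.cvtColor(im,cv2.COLOR_BGR2GRAY)
# front wall strip
cen=[]
for u in range(140,410,10):
    r=np.where(s[110:140,u]>170)[0]+110; cen.append((u,r.min(),r.max()))
print(cen[::4])
a=np.array(cen); p=np.polyfit(a[:,0],(a[:,1]+a[:,2])/2,1); print(p)
L=np.array([plane(u,np.polyval(p,u),50,c) for u in (150,400)]); print(L,'yaw',np.arctan2(-(L[0]-L[1])[0],(L[0]-L[1])[1]))
for v in (30,60,90):
    print(v,[k for k in np.where(s[v,90:130]>170)[0]+90],[k for k in np.where(s[v,420:455]>170)[0]+420])
for u0 in (212,274,337):
    print([np.round(plane(u0+0,v,26,c)[:2],1).tolist() for v in (40,100)])
E
```

```text
40 [207, 208, 209, 210, 211, 273, 274, 336, 337, 338, 339, 340, 399]
60 [210, 211, 212, 335, 336, 337, 397, 398, 399]
80 [150, 151, 211, 212, 334, 335, 336, 396, 397, 398, 399]
100 [150, 151, 152, 153, 212, 213, 334, 335, 336, 395, 396, 397, 398, 399]
[(140, np.int64(122), np.int64(129)), (180, np.int64(110), np.int64(129)), (220, np.int64(110), np.int64(129)), (260, np.int64(110), np.int64(129)), (300, np.int64(110), np.int64(129)), (340, np.int64(113), np.int64(128)), (380, np.int64(110), np.int64(128))]
[-1.01648352e-02  1.23651913e+02]
[[613.27551708 272.03097359  50.        ]
 [610.13458524 -32.02051802  50.        ]] yaw -0.010329895446139043
30 [np.int64(90), np.int64(91), np.int64(92), np.int64(93), np.int64(94), np.int64(95), np.int64(96), np.int64(97), np.int64(98), np.int64(99), np.int64(100), np.int64(101), np.int64(102), np.int64(103), np.int64(104), np.int64(105), np.int64(106)] [np.int64(439), np.int64(440), np.int64(441), np.int64(442), np.int64(443), np.int64(444), np.int64(445), np.int64(446), np.int64(447), np.int64(448), np.int64(449), np.int64(450)]
60 [np.int64(98), np.int64(99), np.int64(100), np.int64(101), np.int64(102), np.int64(103), np.int64(104), np.int64(105), np.int64(106), np.int64(107), np.int64(108), np.int64(109)] [np.int64(436), np.int64(437), np.int64(438), np.int64(439), np.int64(440), np.int64(441), np.int64(442), np.int64(443), np.int64(444), np.int64(445), np.int64(446), np.int64(447)]
90 [np.int64(101), np.int64(102), np.int64(103), np.int64(104), np.int64(105), np.int64(106), np.int64(107), np.int64(108), np.int64(109), np.int64(110), np.int64(111), np.int64(112)] [np.int64(433), np.int64(434), np.int64(435), np.int64(436), np.int64(437), np.int64(438), np.int64(439), np.int64(440), np.int64(441), np.int64(442), np.int64(443), np.int64(444)]
[[709.4, 194.8], [639.1, 199.2]]
[[707.9, 119.1], [637.6, 120.8]]
[[706.3, 42.3], [635.9, 41.2]]
```

```bash
python3 - <<'E'
from h import *
im,d,c=load('w7')
for u in (160,274,390):
    print(im[112:134,u].tolist())
for u in (140,274,400): print(plane(u,125.3-(u-140)*.004,50,c))
print(plane(106.5,90,85,c),plane(438.5,90,85,c))
P=pts(d,c); print([(v,)+tuple(np.round(P[v,240]).astype(int).tolist()) for v in range(0,140,5)])
E
```

```text
[[158, 160, 159], [158, 160, 160], [156, 157, 157], [153, 154, 154], [153, 153, 154], [153, 153, 152], [152, 153, 153], [152, 152, 153], [154, 155, 155], [185, 186, 186], [230, 230, 229], [240, 240, 239], [242, 241, 240], [242, 241, 240], [242, 241, 240], [241, 240, 239], [237, 236, 235], [213, 216, 213], [147, 150, 148], [94, 94, 97], [87, 88, 90], [86, 87, 91]]
[[76, 75, 76], [78, 77, 78], [77, 75, 76], [76, 74, 77], [76, 75, 76], [77, 75, 76], [77, 75, 77], [75, 74, 75], [102, 102, 103], [177, 176, 175], [230, 229, 228], [241, 240, 239], [241, 240, 239], [241, 240, 239], [242, 241, 240], [240, 240, 238], [230, 229, 228], [186, 187, 186], [120, 122, 123], [90, 89, 93], [86, 85, 89], [87, 87, 91]]
[[176, 177, 178], [169, 169, 170], [147, 149, 148], [137, 138, 138], [137, 138, 138], [139, 138, 139], [136, 137, 138], [139, 140, 140], [173, 176, 174], [225, 227, 224], [239, 240, 238], [242, 241, 240], [242, 240, 239], [242, 241, 240], [241, 241, 239], [234, 235, 233], [204, 208, 205], [138, 141, 139], [75, 76, 77], [72, 71, 75], [71, 73, 75], [76, 76, 80]]
[609.76062312 284.62279014  50.        ]
[607.09612759 121.10143785  50.        ]
[604.59611823 -32.32532042  50.        ]
[648.26723808 304.25563327  85.        ] [640.81288805 -61.33088208  85.        ]
[(0, 729, 151, 105), (5, 725, 152, 101), (10, 739, 158, 38), (15, 738, 160, 21), (20, 736, 161, 7), (25, 730, 162, 8), (30, 725, 162, 6), (35, 719, 162, 7), (40, 713, 162, 8), (45, 707, 163, 6), (50, 701, 163, 8), (55, 695, 163, 8), (60, 689, 164, 6), (65, 683, 164, 6), (70, 677, 164, 6), (75, 671, 164, 7), (80, 665, 165, 7), (85, 658, 165, 7), (90, 652, 165, 7), (95, 646, 166, 7), (100, 640, 166, 8), (105, 633, 166, 6), (110, 627, 166, 7), (115, 621, 167, 7), (120, 614, 167, 6), (125, 608, 162, 53), (130, 601, 168, 1), (135, 594, 168, 2)]
```

```bash
python3 - <<'E'
from h import *
go(([440,120,313],-.018))
E
```

```text
[-0.0027, -0.0126, -0.002] [-0.1026, -0.0014, 0.014]
at [542.4 116.5 328.3] [-3.1389 -0.0126 -0.0201] t 6.5 op 0.372 F [ 0.2 -0.2 -0.4]
```

arm_command(
  targets=[
    [[-0.003,-0.0126,0],[-0.102,-0.001,0.014],150],
    [[-0.003,-0.0126,0],[-0.102,-0.001,0.014],150],
    [[-0.003,-0.0126,0],[-0.102,-0.001,0.014],150],
    [[-0.003,-0.0126,0],[-0.102,-0.001,0.014],150],
    [[-0.003,-0.0126,0],[-0.102,-0.001,0.014],150],
    [[-0.003,-0.0126,0],[-0.102,-0.001,0.014],150],
  ],
)

```text
t: 7.1
eef_pos: [441.7, 119.6, 313.7]
tcp_rot: [3.141, -0.001, -0.02]
ft_force: [-0.3, 0.0, 0.2]
opening: 0.413
```

```bash
python3 - <<'E'
from h import *
im,d,c=snap('wrist','w8')
go()
E
```

```text
at [441.5 119.6 313.7] [ 3.1414e+00 -9.0000e-04 -2.0200e-02] t 7.15 op 0.41 F [0.  0.7 0.9]
```

View pics/w8.png

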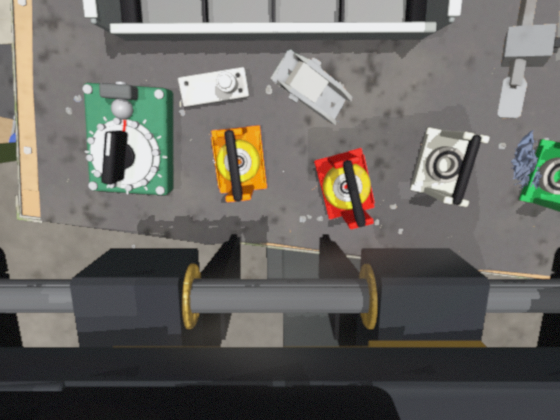

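```bash
cat >> h.py <<'E'
def handles(im,d,c,vmax=232,zr=(64,80),dark=75):
    P=pts(d,c)
    m=(im.max(2)<dark)&(d>0)&(P[...,2]>zr[0])&(P[...,2]<zr[1]); m[vmax:]=0
    m=cv2.morphologyEx(m.astype(np.uint8),cv2.MORPH_CLOSE,np.ones((3,3)))
    k,l,s,ce=cv2.connectedComponentsWithStats(m)
    for i in range(1,k):
        if s[i,4]<150 or s[i,4]>2500: continue
        v,u=np.where(l==i); q=np.array([plane(a,b,72,c)[:2] for a,b in zip(u,v)],np.float32)
        r=cv2.minAreaRect(q); b=cv2.boxPoints(r); e=[b[1]-b[0],b[2]-b[1]]; e=max(e,key=np.linalg.norm)
        a=np.arctan2(e[1],e[0]); a=(a+np.pi/2)%np.pi-np.pi/2
        print('px',ce[i].round(),'n',s[i,4],'ctr',np.round(r[0],1),'size',np.round(r[1],1),'yaw',round(a,3),'zmed',round(float(np.median(P[l==i][:,2])),1))
E
python3 - <<'E'
from h import *
im,d,c=load('w8'); handles(im,d,c)
im,d,c=load('w1'); handles(im,d,c)
E
```

```text
px [443.  13.] n 152 ctr [611.9 -55.9] size [25.6  6.3] yaw 0.043 zmed 70.6
px [119. 156.] n 316 ctr [470.6 300.6] size [ 8.5 59.1] yaw -0.189 zmed 72.3
px [233. 165.] n 595 ctr [457.5 170. ] size [79.8 11.1] yaw 0.073 zmed 72.7
px [466. 169.] n 753 ctr [447.6 -95.5] size [13.9 80.8] yaw -0.208 zmed 72.5
px [354. 194.] n 561 ctr [422.1  32. ] size [80.5 11.1] yaw 0.262 zmed 72.8
px [428.  38.] n 172 ctr [ 621.2 -307.8] size [21.9 15.7] yaw 0.103 zmed 75.4
px [447.  61.] n 191 ctr [ 597.4 -329.6] size [23.8 11.7] yaw 0.87 zmed 69.9
px [  7. 195.] n 643 ctr [455.2 167.3] size [74.5 16.5] yaw 0.084 zmed 71.5
px [234. 198.] n 591 ctr [447.7 -98.4] size [11.9 81.7] yaw -0.202 zmed 72.7
px [362. 206.] n 479 ctr [ 438.  -247.6] size [11.4 64.8] yaw -0.223 zmed 72.6
px [124. 210.] n 470 ctr [434.1  31.3] size [56.8 13. ] yaw 0.25 zmed 72.2
```

Handle measurements are consistent: length is about 80 of 84 mm, and top z is about 72. I'll grasp orange first.

```bash
python3 - <<'E'
from h import *
go(([457.5,169.5,140],.073),([457.5,169.5,47.5],.073))
E
```

```text
[0.0002, -0.0009, -0.0932] [0.0148, -0.0503, 0.1737]
[0.0002, -0.0009, -0.0932] [0.0147, -0.0503, 0.2662]
at [441.5 119.6 313.7] [ 3.1414e+00 -9.0000e-04 -2.0200e-02] t 7.15 op 0.41 F [0.  0.7 0.9]
```

arm_command(
  targets=[
    [[0,0,-0.093],[0.015,-0.05,0.174],150],
    [[0,0,-0.093],[0.015,-0.05,0.174],150],
    [[0,0,-0.093],[0.015,-0.05,0.174],150],
    [[0,0,-0.093],[0.015,-0.05,0.174],150],
    [[0,0,-0.093],[0.015,-0.05,0.205],150],
    [[0,0,-0.093],[0.015,-0.05,0.235],150],
    [[0,0,-0.093],[0.015,-0.05,0.266],150],
    [[0,0,-0.093],[0.015,-0.05,0.266],150],
  ],
)

```text
t: 7.95
eef_pos: [455.8, 168.9, 44.9]
tcp_rot: [3.14, 0.005, 0.073]
ft_force: [0.5, 0.7, 0.6]
opening: 0.415
```

arm_command(
  targets=[
    [[0,0,0],[0,0,0],255],
    [[0,0,0],[0,0,0],255],
    [[0,0,0],[0,0,0],255],
    [[0,0,0],[0,0,0],255],
    [[0,0,0],[0,0,0],255],
    [[0,0,0],[0,0,0],255],
  ],
)

```text
t: 8.55
eef_pos: [457.0, 169.5, 48.6]
tcp_rot: [3.142, -0.002, 0.073]
ft_force: [-0.9, 3.0, 4.2]
opening: 0.121
```

```bash
python3 - <<'E'
from h import *
im,d,c=snap('wrist','w9')
go(([457.5,169.5,160],.073),([662.5,240.5,160],-.017),([662.5,240.5,54],-.017))
E
```

```text
[-0.0, -0.0021, 0.0] [0.0007, 0.0, -0.1115]
[-0.0001, -0.0021, 0.09] [0.2103, -0.0558, -0.111]
[-0.0001, -0.0021, 0.09] [0.2101, -0.0558, -0.005]
at [457.  169.5  48.5] [-3.1416e+00 -2.1000e-03  7.3000e-02] t 8.6 op 0.125 F [-1.3  2.9  6.7]
```

View pics/w9.png

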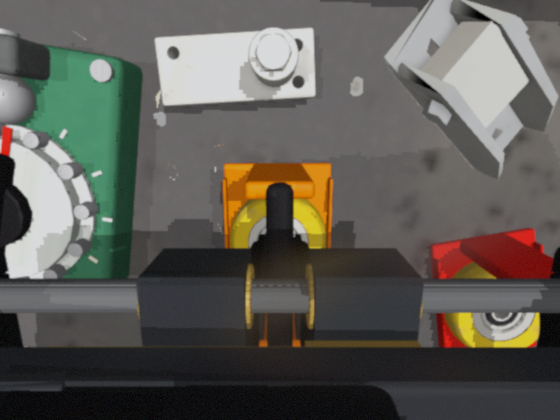

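arm_command(
  targets=[
    [[0,0,0],[0,0,-0.03],255],
    [[0,0,0],[0,0,-0.07],255],
    [[0,0,0],[0,0,-0.111],255],
    [[0,0,0.045],[0.04,-0.01,-0.111],255],
    [[0,0,0.09],[0.08,-0.021,-0.111],255],
    [[0,0,0.09],[0.12,-0.032,-0.111],255],
    [[0,0,0.09],[0.16,-0.043,-0.111],255],
    [[0,0,0.09],[0.2,-0.053,-0.111],255],
  ],
)

```text
t: 9.4
eef_pos: [653.4, 237.2, 158.8]
tcp_rot: [3.141, -0.0, -0.017]
ft_force: [0.0, 0.1, -2.8]
opening: 0.125
```

```bash
python3 - <<'E'
from h import *
go(([662.5,240.5,160],-.017),([662.5,240.5,100],-.017),([662.5,240.5,54],-.017))
E
```

```text
[0.0006, -0.0003, 0.0002] [0.009, -0.0034, -0.0012]
[0.0006, -0.0003, 0.0002] [0.009, -0.0035, 0.0588]
[0.0006, -0.0003, 0.0002] [0.009, -0.0035, 0.1048]
at [653.4 237.2 158.8] [ 3.141e+00 -3.000e-04 -1.680e-02] t 9.4 op 0.125 F [ 0.   0.1 -2.8]
```

arm_command(
  targets=[
    [[0,0,0],[0.009,-0.0035,0],255],
    [[0,0,0],[0.009,-0.0035,0],255],
    [[0,0,0],[0.009,-0.0035,0.025],255],
    [[0,0,0],[0.009,-0.0035,0.05],255],
    [[0,0,0],[0.009,-0.0035,0.07],255],
    [[0,0,0],[0.009,-0.0035,0.085],255],
    [[0,0,0],[0.009,-0.0035,0.095],255],
    [[0,0,0],[0.009,-0.0035,0.1],255],
  ],
)

```text
t: 10.2
eef_pos: [661.0, 240.0, 58.9]
tcp_rot: [3.141, -0.001, -0.017]
ft_force: [0.2, -1.4, -2.5]
opening: 0.122
```

arm_command(
  targets=[
    [[0,0,0],[0,0,0],255],
    [[0,0,0],[0,0,0],255],
  ],
)

```text
t: 10.4
eef_pos: [661.8, 240.2, 60.2]
tcp_rot: [-3.141, -0.002, -0.017]
ft_force: [-0.2, 0.4, -2.6]
opening: 0.127
```

```bash
python3 - <<'E'
from h import *
im,d,c=snap('wrist','w10')
go(([662.5,240.5,54],-.017))
E
```

```text
[-0.0002, -0.0026, 0.0001] [0.0006, -0.0003, 0.0063]
at [661.9 240.2  60.3] [-3.1414e+00 -2.6000e-03 -1.6900e-02] t 10.45 op 0.124 F [-1.   0.3 -2.5]
```

View pics/w10.png

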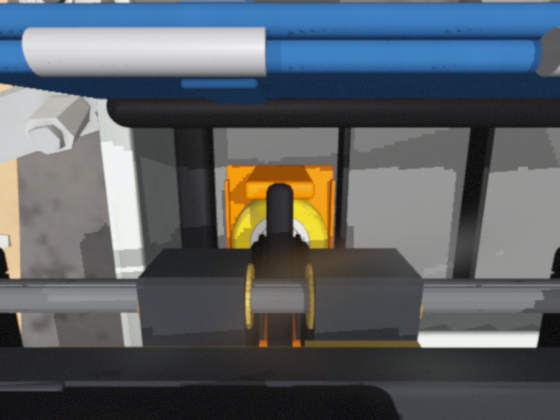

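arm_command(
  targets=[
    [[0,0,0],[0,-0.002,0.003],255],
    [[0,0,0],[0,-0.002,0.006],255],
    [[0,0,0],[0,-0.002,0.007],255],
    [[0,0,0],[0,-0.002,0.007],255],
  ],
)

```text
t: 10.85
eef_pos: [661.5, 242.6, 54.1]
tcp_rot: [-3.141, -0.002, -0.017]
ft_force: [-6.4, -0.1, 11.0]
opening: 0.121
```

arm_command(
  targets=[
    [[0,0,0],[0,0,-0.0005],150],
    [[0,0,0],[0,0,-0.0005],150],
    [[0,0,0],[0,0,-0.0005],150],
    [[0,0,0],[0,0,-0.0005],150],
    [[0,0,0],[0,0,-0.02],150],
    [[0,0,0],[0,0,-0.06],150],
    [[0,0,0],[0,0,-0.11],150],
    [[0,0,0],[-0.02,0,-0.16],150],
  ],
)

```text
t: 11.65
eef_pos: [643.7, 242.1, 210.2]
tcp_rot: [3.142, -0.002, -0.018]
ft_force: [-0.9, 0.8, 1.0]
opening: 0.414
```

```bash
python3 - <<'E'
from h import *
im,d,c=snap('wrist','w11')
go(([560,100,280],-.0),([430,30,280],0.1))
E
```

```text
[-0.0027, -0.0107, -0.0167] [-0.0799, 0.1444, -0.0624]
[-0.0021, -0.0109, -0.1167] [-0.2087, 0.2166, -0.064]
at [643.  243.2 218.8] [-3.1388 -0.0107 -0.0167] t 11.7 op 0.414 F [1.3 1.7 7.2]
```

View pics/w11.png

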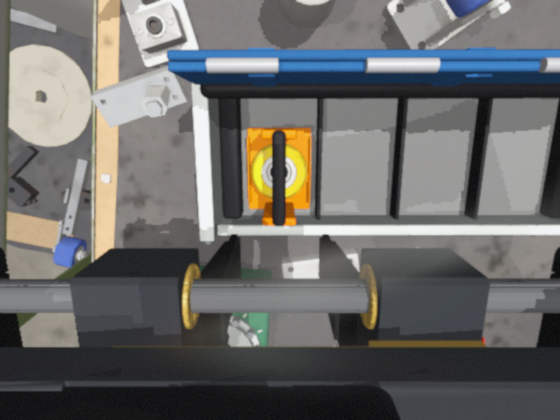

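Orange stands upright in bay 1, centred at (279,172). Next is red.

```bash
python3 - <<'E'
from h import *
go(([450,30,280],0.262))
E
```

```text
[-0.0013, -0.011, -0.2787] [-0.1887, 0.2163, -0.0638]
at [643.  243.2 218.8] [-3.1388 -0.0107 -0.0167] t 11.7 op 0.414 F [1.3 1.7 7.2]
```

arm_command(
  targets=[
    [[0,-0.011,-0.279],[-0.189,0.216,-0.064],150],
    [[0,-0.011,-0.279],[-0.189,0.216,-0.064],150],
    [[0,-0.011,-0.279],[-0.189,0.216,-0.064],150],
    [[0,-0.011,-0.279],[-0.189,0.216,-0.064],150],
    [[0,-0.011,-0.279],[-0.189,0.216,-0.064],150],
    [[0,-0.011,-0.279],[-0.189,0.216,-0.064],150],
    [[0,-0.011,-0.279],[-0.189,0.216,-0.064],150],
    [[0,-0.011,-0.279],[-0.189,0.216,-0.064],150],
  ],
)

```text
t: 12.5
eef_pos: [450.2, 29.3, 273.0]
tcp_rot: [-3.141, 0.008, 0.26]
ft_force: [0.2, -0.2, -0.2]
opening: 0.414
```

```bash
python3 - <<'E'
from h import *
im,d,c=snap('wrist','w12'); handles(im,d,c)
go(([422,32,140],0.262),([422,32,47.5],.262))
E
```

```text
px [16. 92.] n 703 ctr [470.4 300.5] size [15.5 60.3] yaw -0.124 zmed 72.3
px [270. 201.] n 568 ctr [429.   32.2] size [65.2 10.6] yaw 0.25 zmed 72.7
px [395. 207.] n 553 ctr [456.7 -97.2] size [11.6 62.7] yaw -0.208 zmed 72.6
[-0.0009, 0.0088, -0.0006] [-0.0259, -0.0094, 0.1328]
[-0.0009, 0.0088, -0.0006] [-0.025, -0.0093, 0.2253]
at [450.6  29.8 272.6] [-3.1407  0.0088  0.2614] t 12.55 op 0.412 F [ 0.9 -1.1  0.1]
```

View pics/w12.png

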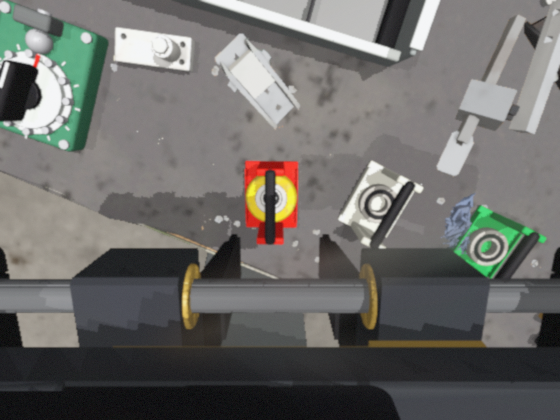

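arm_command(
  targets=[
    [[0,0.009,0],[-0.026,-0.0085,0.133],150],
    [[0,0.009,0],[-0.026,-0.0085,0.133],150],
    [[0,0.009,0],[-0.026,-0.0085,0.133],150],
    [[0,0.009,0],[-0.025,-0.0085,0.165],150],
    [[0,0.009,0],[-0.025,-0.0085,0.195],150],
    [[0,0.009,0],[-0.025,-0.0085,0.225],150],
    [[0,0.009,0],[-0.025,-0.0085,0.225],150],
    [[0,0.009,0],[-0.025,-0.0085,0.225],150],
  ],
)

```text
t: 13.35
eef_pos: [421.8, 31.7, 47.5]
tcp_rot: [-3.14, 0.002, 0.263]
ft_force: [-0.1, 0.3, 0.1]
opening: 0.408
```

arm_command(
  targets=[
    [[0,0,0],[0,0,0],255],
    [[0,0,0],[0,0,0],255],
    [[0,0,0],[0,0,0],255],
    [[0,0,0],[0,0,0],255],
    [[0,0,0],[0,0,0],255],
  ],
)

```text
t: 13.85
eef_pos: [421.7, 31.2, 48.2]
tcp_rot: [-3.141, -0.0, 0.262]
ft_force: [-1.0, 4.3, 6.7]
opening: 0.123
```

```bash
python3 - <<'E'
from h import *
go(([422,31,160],.262),([661.5,162,160],-.017))
E
```

```text
[-0.0009, -0.0002, -0.0001] [0.0002, 0.0001, -0.1118]
[-0.0009, -0.0001, 0.2789] [0.2655, -0.0644, -0.1117]
at [421.7  31.2  48.2] [-3.1407e+00 -2.0000e-04  2.6190e-01] t 13.85 op 0.123 F [-1.   4.3  6.7]
```

arm_command(
  targets=[
    [[0,0,0],[0,0,-0.03],255],
    [[0,0,0],[0,0,-0.07],255],
    [[0,0,0],[0,0,-0.111],255],
    [[0,0,0.07],[0.045,-0.011,-0.111],255],
    [[0,0,0.14],[0.09,-0.022,-0.111],255],
    [[0,0,0.21],[0.135,-0.033,-0.111],255],
    [[0,0,0.279],[0.18,-0.044,-0.111],255],
    [[0,0,0.279],[0.225,-0.055,-0.111],255],
  ],
)

```text
t: 14.65
eef_pos: [625.8, 143.4, 158.3]
tcp_rot: [-3.141, 0.002, -0.019]
ft_force: [0.9, -1.6, -3.3]
opening: 0.126
```

```bash
python3 - <<'E'
from h import *
go(([661.5,162.5,160],-.017),([661.5,162.5,61],-.017),([661.5,162.5,54],-.017))
E
```

```text
[-0.0006, 0.0018, -0.0023] [0.0353, -0.0198, -0.0018]
[-0.0006, 0.0018, -0.0023] [0.0355, -0.0198, 0.0972]
[-0.0006, 0.0018, -0.0023] [0.0355, -0.0198, 0.1042]
at [625.8 143.4 158.3] [-3.141e+00  1.800e-03 -1.930e-02] t 14.65 op 0.126 F [ 0.9 -1.6 -3.3]
```

arm_command(
  targets=[
    [[0,0,0],[0.035,-0.0195,0],255],
    [[0,0,0],[0.035,-0.0195,0],255],
    [[0,0,0],[0.035,-0.0195,0.025],255],
    [[0,0,0],[0.035,-0.0195,0.05],255],
    [[0,0,0],[0.035,-0.0195,0.07],255],
    [[0,0,0],[0.035,-0.0195,0.085],255],
    [[0,0,0],[0.035,-0.0195,0.095],255],
    [[0,0,0],[0.035,-0.0195,0.097],255],
  ],
)

```text
t: 15.45
eef_pos: [659.5, 161.2, 60.7]
tcp_rot: [-3.141, 0.002, -0.017]
ft_force: [0.5, -0.8, -2.8]
opening: 0.127
```

```bash
python3 - <<'E'
from h import *
im,d,c=snap('wrist','w13')
go(([661.5,162.5,54],-.017))
E
```

```text
[-0.0007, 0.0016, 0.0] [0.0017, -0.0013, 0.0072]
at [659.8 161.3  61.2] [-3.1409e+00  1.6000e-03 -1.7000e-02] t 15.5 op 0.122 F [-0.1 -0.2 -3.4]
```

View pics/w13.png

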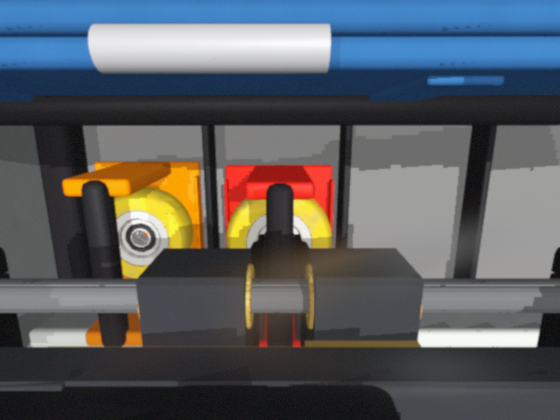

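arm_command(
  targets=[
    [[0,0,0],[0,0,0.004],255],
    [[0,0,0],[0,0,0.007],255],
    [[0,0,0],[0,0,0.0075],255],
    [[0,0,0],[0,0,0.0075],255],
  ],
)

```text
t: 15.9
eef_pos: [660.2, 161.5, 54.7]
tcp_rot: [-3.141, 0.0, -0.017]
ft_force: [-0.2, -0.3, -1.1]
opening: 0.123
```

arm_command(
  targets=[
    [[0,0,0],[0,0,-0.0005],150],
    [[0,0,0],[0,0,-0.0005],150],
    [[0,0,0],[0,0,-0.0005],150],
    [[0,0,0],[0,0,-0.0005],150],
    [[0,0,0],[0,0,-0.02],150],
    [[0,0,0],[0,0,-0.06],150],
    [[0,0,0],[0,0,-0.11],150],
    [[0,0,0],[-0.02,0,-0.16],150],
  ],
)

```text
t: 16.7
eef_pos: [642.4, 161.4, 212.3]
tcp_rot: [-3.141, -0.0, -0.017]
ft_force: [-1.0, -0.0, 0.7]
opening: 0.414
```

```bash
python3 - <<'E'
from h import *
im,d,c=snap('wrist','w14')
go(([475,-110,280],-.207))
E
```

```text
[-0.0034, -0.0086, 0.1903] [-0.1617, 0.2747, -0.0614]
at [641.8 162.1 220.7] [-3.1391 -0.0088 -0.0167] t 16.75 op 0.41 F [1.7 1.4 6.8]
```

View pics/w14.png

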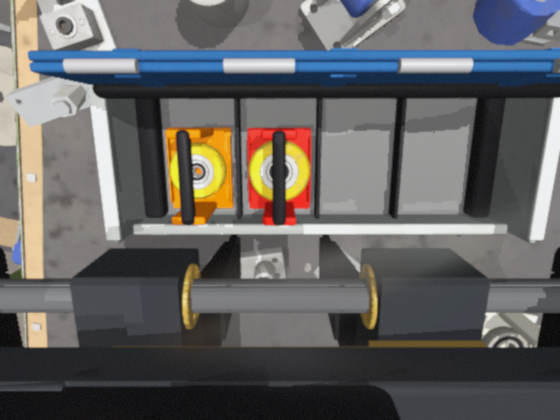

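Red stands upright in bay 2 at (280,172), with orange at (200,172). Next is white.

arm_command(
  targets=[
    [[0,-0.009,0.19],[-0.162,0.275,-0.061],150],
    [[0,-0.009,0.19],[-0.162,0.275,-0.061],150],
    [[0,-0.009,0.19],[-0.162,0.275,-0.061],150],
    [[0,-0.009,0.19],[-0.162,0.275,-0.061],150],
    [[0,-0.009,0.19],[-0.162,0.275,-0.061],150],
    [[0,-0.009,0.19],[-0.162,0.275,-0.061],150],
    [[0,-0.009,0.19],[-0.162,0.275,-0.061],150],
    [[0,-0.009,0.19],[-0.162,0.275,-0.061],150],
  ],
)

```text
t: 17.55
eef_pos: [473.9, -112.9, 272.4]
tcp_rot: [3.141, 0.008, -0.21]
ft_force: [1.1, 0.6, 0.0]
opening: 0.411
```

```bash
python3 - <<'E'
from h import *
im,d,c=snap('wrist','w15'); handles(im,d,c)
go(([448,-97,140],-.207),([448,-97,47.5],-.207))
E
```

```text
px [478.   8.] n 272 ctr [ 597.4 -330.1] size [24.5 12.6] yaw 0.926 zmed 69.7
px [411. 195.] n 827 ctr [ 432.3 -246.5] size [13.3 77.5] yaw -0.217 zmed 72.6
px [269. 203.] n 554 ctr [456.3 -99.9] size [11.7 63. ] yaw -0.214 zmed 72.7
[0.0003, 0.0087, -0.0026] [-0.0279, -0.0089, 0.1323]
[0.0003, 0.0087, -0.0026] [-0.0271, -0.009, 0.2248]
at [ 474.6 -111.7  272. ] [ 3.1413  0.0087 -0.2096] t 17.6 op 0.418 F [-0.1  0.8 -0.6]
```

View pics/w15.png

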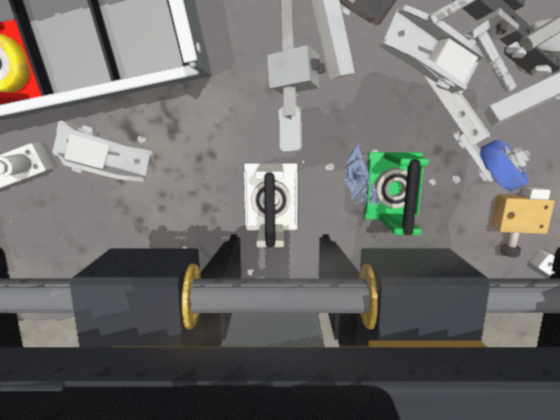

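arm_command(
  targets=[
    [[0,0.009,0],[-0.028,-0.008,0.132],150],
    [[0,0.009,0],[-0.028,-0.008,0.132],150],
    [[0,0.009,0],[-0.028,-0.008,0.132],150],
    [[0,0.009,0],[-0.027,-0.008,0.165],150],
    [[0,0.009,0],[-0.027,-0.008,0.195],150],
    [[0,0.009,0],[-0.027,-0.008,0.225],150],
    [[0,0.009,0],[-0.027,-0.008,0.225],150],
    [[0,0.009,0],[-0.027,-0.008,0.225],150],
  ],
)

```text
t: 18.4
eef_pos: [448.2, -96.3, 46.8]
tcp_rot: [-3.142, 0.002, -0.206]
ft_force: [-0.1, 0.6, 1.1]
opening: 0.41
```

arm_command(
  targets=[
    [[0,0,0],[0,0,0],255],
    [[0,0,0],[0,0,0],255],
    [[0,0,0],[0,0,0],255],
    [[0,0,0],[0,0,0],255],
    [[0,0,0],[0,0,0],255],
  ],
)

```text
t: 18.9
eef_pos: [448.2, -96.9, 47.3]
tcp_rot: [3.141, -0.0, -0.207]
ft_force: [0.0, 3.4, 6.2]
opening: 0.124
```

```bash
python3 - <<'E'
from h import *
go(([448,-98,160],-.207),([659.8,82,160],-.017))
E
```

```text
[0.0002, -0.0001, -0.0001] [-0.0, 0.0012, -0.1127]
[0.0002, -0.0001, -0.1901] [0.1703, -0.2185, -0.1127]
at [448.2 -96.9  47.3] [ 3.1414e+00 -1.0000e-04 -2.0710e-01] t 18.9 op 0.124 F [0.  3.4 6.2]
```

arm_command(
  targets=[
    [[0,0,0],[0,0,-0.03],255],
    [[0,0,0],[0,0,-0.07],255],
    [[0,0,0],[0,0,-0.112],255],
    [[0,0,-0.05],[0.03,-0.038,-0.112],255],
    [[0,0,-0.1],[0.06,-0.077,-0.112],255],
    [[0,0,-0.15],[0.09,-0.115,-0.112],255],
    [[0,0,-0.19],[0.12,-0.154,-0.112],255],
    [[0,0,-0.19],[0.15,-0.192,-0.112],255],
  ],
)

```text
t: 19.7
eef_pos: [635.2, 61.8, 158.3]
tcp_rot: [3.141, 0.002, -0.015]
ft_force: [-0.7, -0.8, -2.6]
opening: 0.122
```

```bash
python3 - <<'E'
from h import *
go(([660.5,82,160],-.017),([660.5,82,61],-.017),([660.5,82,54],-.017))
E
```

```text
[0.0001, 0.002, 0.0016] [0.025, -0.0206, -0.0018]
[0.0001, 0.002, 0.0016] [0.0252, -0.0206, 0.0972]
[0.0001, 0.002, 0.0016] [0.0252, -0.0206, 0.1042]
at [635.2  61.8 158.3] [ 3.1415e+00  2.0000e-03 -1.5400e-02] t 19.7 op 0.122 F [-0.7 -0.8 -2.6]
```

arm_command(
  targets=[
    [[0,0,0],[0.025,-0.0206,0],255],
    [[0,0,0],[0.025,-0.0206,0],255],
    [[0,0,0],[0.025,-0.0206,0.025],255],
    [[0,0,0],[0.025,-0.0206,0.05],255],
    [[0,0,0],[0.025,-0.0206,0.07],255],
    [[0,0,0],[0.025,-0.0206,0.085],255],
    [[0,0,0],[0.025,-0.0206,0.095],255],
    [[0,0,0],[0.025,-0.0206,0.097],255],
  ],
)

```text
t: 20.5
eef_pos: [659.1, 80.2, 60.6]
tcp_rot: [3.141, 0.003, -0.017]
ft_force: [-0.2, 0.2, -4.0]
opening: 0.125
```

```bash
python3 - <<'E'
from h import *
im,d,c=snap('wrist','w16')
go(([660.5,82,54],-.017))
E
```

```text
[0.0001, 0.0017, -0.0001] [0.0011, -0.0018, 0.0072]
at [659.4  80.2  61.2] [ 3.1415e+00  1.7000e-03 -1.7100e-02] t 20.55 op 0.123 F [-0.2  0.1 -3.4]
```

View pics/w16.png

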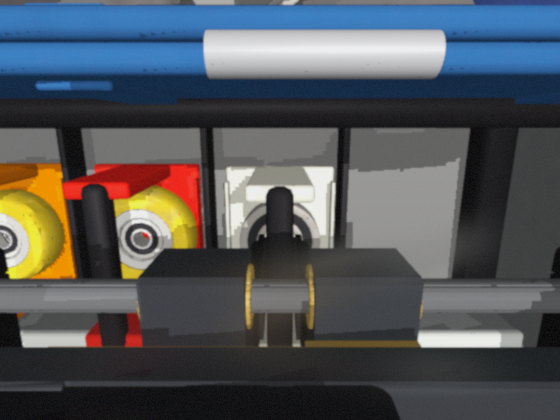

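arm_command(
  targets=[
    [[0,0,0],[0,-0.002,0.004],255],
    [[0,0,0],[0,-0.002,0.007],255],
    [[0,0,0],[0,-0.002,0.0078],255],
    [[0,0,0],[0,-0.002,0.0078],255],
  ],
)

```text
t: 20.95
eef_pos: [659.7, 82.4, 54.0]
tcp_rot: [3.142, 0.001, -0.017]
ft_force: [0.1, -0.9, -2.2]
opening: 0.122
```

arm_command(
  targets=[
    [[0,0,0],[0,0,-0.0005],150],
    [[0,0,0],[0,0,-0.0005],150],
    [[0,0,0],[0,0,-0.0005],150],
    [[0,0,0],[0,0,-0.0005],150],
    [[0,0,0],[0,0,-0.02],150],
    [[0,0,0],[0,0,-0.06],150],
    [[0,0,0],[0,0,-0.11],150],
    [[0,0,0],[-0.02,0,-0.16],150],
  ],
)

```text
t: 21.75
eef_pos: [642.1, 82.5, 212.0]
tcp_rot: [3.142, -0.0, -0.017]
ft_force: [-0.1, -0.9, 1.1]
opening: 0.412
```

```bash
python3 - <<'E'
from h import *
im,d,c=snap('wrist','w17')
go(([470,-258,280],-.217))
E
```

```text
[-0.0013, -0.0087, 0.2004] [-0.1652, 0.3438, -0.0614]
at [641.4  83.  220.2] [-3.1411 -0.0087 -0.0166] t 21.8 op 0.411 F [1.4 0.5 7.2]
```

View pics/w17.png

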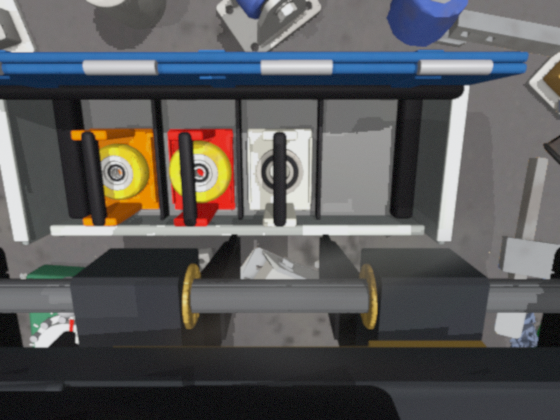

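The view shows orange, red and white in bays 1–3, all upright, and bay 4 free. Next is green.

arm_command(
  targets=[
    [[0,-0.009,0.2],[-0.165,0.344,-0.061],150],
    [[0,-0.009,0.2],[-0.165,0.344,-0.061],150],
    [[0,-0.009,0.2],[-0.165,0.344,-0.061],150],
    [[0,-0.009,0.2],[-0.165,0.344,-0.061],150],
    [[0,-0.009,0.2],[-0.165,0.344,-0.061],150],
    [[0,-0.009,0.2],[-0.165,0.344,-0.061],150],
    [[0,-0.009,0.2],[-0.165,0.344,-0.061],150],
    [[0,-0.009,0.2],[-0.165,0.344,-0.061],150],
  ],
)

```text
t: 22.6
eef_pos: [469.0, -260.8, 272.0]
tcp_rot: [3.14, 0.009, -0.218]
ft_force: [1.4, 0.3, 0.0]
opening: 0.414
```

arm_command(
  targets=[
    [[0,0,0],[0,0,0],150],
    [[0,0,0],[0,0,0],150],
  ],
)

```text
t: 22.8
eef_pos: [470.1, -258.9, 271.4]
tcp_rot: [3.141, 0.01, -0.219]
ft_force: [0.5, 0.6, 0.5]
opening: 0.414
```

```bash
python3 - <<'E'
from h import *
im,d,c=snap('wrist','w18'); handles(im,d,c)
go(([432,-246,140],-.217),([432,-246,47.5],-.217))
E
```

```text
px [30. 44.] n 159 ctr [655.8 -60.1] size [ 2.6 69.5] yaw -0.003 zmed 77.4
px [322.  38.] n 219 ctr [ 597.8 -329.7] size [24.7  9.3] yaw 0.927 zmed 69.9
px [276. 209.] n 450 ctr [ 445.  -251.3] size [10.7 50.3] yaw -0.225 zmed 72.6
[0.0008, 0.01, -0.0004] [-0.0389, -0.0037, 0.1317]
[0.0008, 0.01, -0.0004] [-0.038, -0.0038, 0.2241]
at [ 470.5 -258.2  271.3] [ 3.1408  0.01   -0.2174] t 22.85 op 0.408 F [-0.3 -1.   0. ]
```

View pics/w18.png

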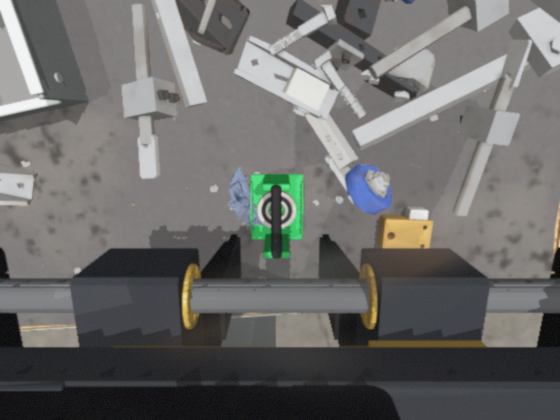

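arm_command(
  targets=[
    [[0,0.01,0],[-0.039,-0.002,0.132],150],
    [[0,0.01,0],[-0.039,-0.002,0.132],150],
    [[0,0.01,0],[-0.039,-0.002,0.132],150],
    [[0,0.01,0],[-0.039,-0.002,0.165],150],
    [[0,0.01,0],[-0.039,-0.002,0.195],150],
    [[0,0.01,0],[-0.039,-0.002,0.224],150],
    [[0,0.01,0],[-0.039,-0.002,0.224],150],
    [[0,0.01,0],[-0.039,-0.002,0.224],150],
  ],
)

```text
t: 23.65
eef_pos: [431.1, -247.1, 48.0]
tcp_rot: [3.141, 0.001, -0.216]
ft_force: [-0.4, -0.1, 0.8]
opening: 0.409
```

arm_command(
  targets=[
    [[0,0,0],[0,0,0],255],
    [[0,0,0],[0,0,0],255],
    [[0,0,0],[0,0,0],255],
    [[0,0,0],[0,0,0],255],
    [[0,0,0],[0,0,0],255],
  ],
)

```text
t: 24.15
eef_pos: [430.7, -247.9, 48.2]
tcp_rot: [3.14, -0.001, -0.217]
ft_force: [0.3, 2.0, 4.4]
opening: 0.12
```

```bash
python3 - <<'E'
from h import *
go(([431,-248,160],-.217),([659.2,2,160],-.017))
E
```

```text
[0.0012, -0.0007, -0.0002] [0.0004, 0.0002, -0.1118]
[0.0012, -0.0006, -0.2002] [0.1694, -0.2931, -0.112]
at [ 430.7 -247.9   48.2] [ 3.1404e+00 -7.0000e-04 -2.1720e-01] t 24.15 op 0.12 F [0.3 2.  4.4]
```

arm_command(
  targets=[
    [[0,0,0],[0,0,-0.03],255],
    [[0,0,0],[0,0,-0.07],255],
    [[0,0,0],[0,0,-0.112],255],
    [[0,0,-0.05],[0.024,-0.041,-0.112],255],
    [[0,0,-0.1],[0.048,-0.082,-0.112],255],
    [[0,0,-0.15],[0.071,-0.123,-0.112],255],
    [[0,0,-0.2],[0.095,-0.164,-0.112],255],
    [[0,0,-0.2],[0.118,-0.205,-0.112],255],
  ],
)

```text
t: 24.95
eef_pos: [590.8, -71.3, 159.4]
tcp_rot: [3.141, 0.001, -0.015]
ft_force: [0.5, -0.8, -3.1]
opening: 0.127
```

```bash
python3 - <<'E'
from h import *
go(([659.2,3.5,160],-.017),([659.2,3.5,61],-.017),([659.2,3.5,54],-.017))
E
```

```text
[0.0011, 0.0006, 0.0017] [0.0672, -0.0759, -0.0007]
[0.0011, 0.0006, 0.0017] [0.0673, -0.076, 0.0983]
[0.0011, 0.0006, 0.0017] [0.0673, -0.076, 0.1053]
at [590.8 -71.3 159.4] [ 3.1405e+00  6.0000e-04 -1.5300e-02] t 24.95 op 0.127 F [ 0.5 -0.8 -3.1]
```

arm_command(
  targets=[
    [[0,0,0],[0.034,-0.038,0],255],
    [[0,0,0],[0.067,-0.076,0],255],
    [[0,0,0],[0.067,-0.076,0],255],
    [[0,0,0],[0.067,-0.076,0.02],255],
    [[0,0,0],[0.067,-0.076,0.05],255],
    [[0,0,0],[0.067,-0.076,0.075],255],
    [[0,0,0],[0.067,-0.076,0.09],255],
    [[0,0,0],[0.067,-0.076,0.098],255],
  ],
)

```text
t: 25.75
eef_pos: [657.6, 1.5, 60.1]
tcp_rot: [3.141, 0.002, -0.017]
ft_force: [0.6, 0.4, -2.5]
opening: 0.123
```

```bash
python3 - <<'E'
from h import *
im,d,c=snap('wrist','w19')
go(([659.2,3.5,54],-.017))
E
```

```text
[0.0009, 0.0024, -0.0002] [0.0017, -0.002, 0.0057]
at [657.5   1.6  59.7] [ 3.1406e+00  2.4000e-03 -1.7200e-02] t 25.8 op 0.126 F [-0.7  0.3 -3.9]
```

View pics/w19.png

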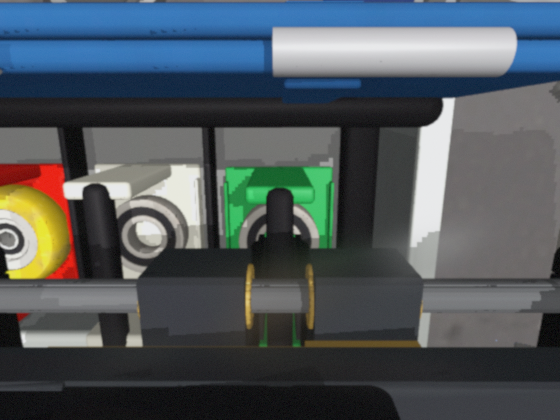

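arm_command(
  targets=[
    [[0,0,0],[0,-0.0005,0.004],255],
    [[0,0,0],[0,-0.0005,0.006],255],
    [[0,0,0],[0,-0.0005,0.0068],255],
    [[0,0,0],[0,-0.0005,0.0068],255],
  ],
)

```text
t: 26.2
eef_pos: [658.5, 2.3, 55.3]
tcp_rot: [3.14, -0.001, -0.017]
ft_force: [-0.6, 0.4, -2.8]
opening: 0.124
```

arm_command(
  targets=[
    [[0,0,0],[0,0,-0.0005],150],
    [[0,0,0],[0,0,-0.0005],150],
    [[0,0,0],[0,0,-0.0005],150],
    [[0,0,0],[0,0,-0.0005],150],
    [[0,0,0],[0,0,-0.02],150],
    [[0,0,0],[0,0,-0.06],150],
    [[0,0,0],[0,0,-0.11],150],
    [[0,0,0],[-0.02,0,-0.16],150],
  ],
)

```text
t: 27.0
eef_pos: [640.5, 2.6, 212.9]
tcp_rot: [3.14, -0.001, -0.017]
ft_force: [-0.2, -0.9, 0.9]
opening: 0.411
```

```bash
python3 - <<'E'
from h import *
im,d,c=snap('wrist','w20')
go(([500,240,300],-.1))
E
```

```text
[0.0015, -0.0095, 0.0834] [-0.1431, -0.2347, -0.0809]
at [639.9   2.8 220.9] [ 3.1397 -0.0094 -0.0166] t 27.05 op 0.411 F [2.1 0.2 7.3]
```

View pics/w20.png

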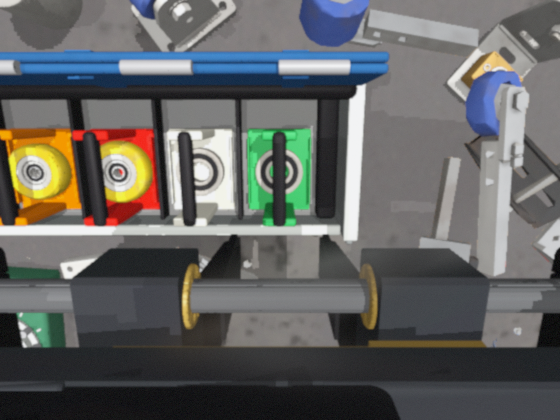

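All four caddies stand in their bays. Now I'll look at the dial.

```bash
python3 - <<'E'
from h import *
go(([480,295,270],-.017))
E
```

```text
[0.0019, -0.0094, 0.0004] [-0.1643, -0.2894, -0.0512]
at [639.9   2.8 220.9] [ 3.1397 -0.0094 -0.0166] t 27.05 op 0.411 F [2.1 0.2 7.3]
```

arm_command(
  targets=[
    [[0,-0.009,0],[-0.03,-0.01,-0.05],150],
    [[0,-0.009,0],[-0.164,-0.289,-0.051],150],
    [[0,-0.009,0],[-0.164,-0.289,-0.051],150],
    [[0,-0.009,0],[-0.164,-0.289,-0.051],150],
    [[0,-0.009,0],[-0.164,-0.289,-0.051],150],
    [[0,-0.009,0],[-0.164,-0.289,-0.051],150],
    [[0,-0.009,0],[-0.164,-0.289,-0.051],150],
    [[0,-0.009,0],[-0.164,-0.289,-0.051],150],
  ],
)

```text
t: 27.85
eef_pos: [478.5, 297.9, 262.1]
tcp_rot: [3.141, 0.009, -0.014]
ft_force: [-0.6, -0.9, 0.4]
opening: 0.41
```

arm_command(
  targets=[
    [[0,0,0],[0,0,0],150],
    [[0,0,0],[0,0,0],150],
    [[0,0,0],[0,0,0],150],
  ],
)

```text
t: 28.15
eef_pos: [481.3, 293.4, 261.7]
tcp_rot: [3.14, 0.009, -0.018]
ft_force: [1.0, 0.2, 0.2]
opening: 0.41
```

```bash
python3 - <<'E'
from h import *
im,d,c=snap('wrist','w21')
go()
P=pts(d,c); hsv=cv2.cvtColor(im,cv2.COLOR_BGR2HSV)
red=((hsv[...,0]<8)|(hsv[...,0]>172))&(hsv[...,1]>130)&(P[...,2]>38)&(P[...,2]<56); red[240:]=0
v,u=np.where(red); print('red',len(u),u.mean(),v.mean(),plane(u.mean(),v.mean(),46,c))
E
```

```text
at [481.3 293.3 261.7] [ 3.1403  0.0092 -0.0188] t 28.2 op 0.411 F [ 0.7 -0.5  0.2]
red 165 383.8 59.99393939393939 [601.73853023 184.94399781  46.        ]
```

View pics/w21.png

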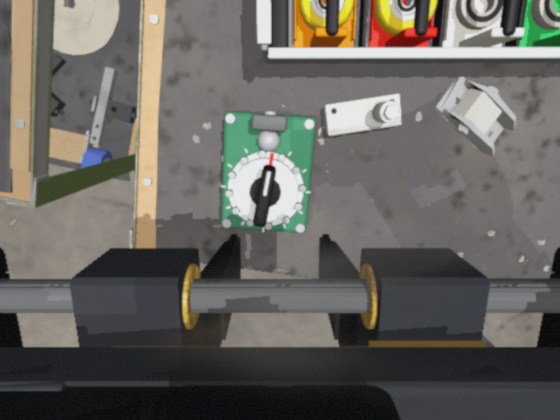

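```bash
cat >> h.py <<'E'
def dial(im,d,c,roi):
    u0,u1,v0,v1=roi; P=pts(d,c); hsv=cv2.cvtColor(im,cv2.COLOR_BGR2HSV)
    R=np.zeros(im.shape[:2],bool); R[v0:v1,u0:u1]=1
    red=((hsv[...,0]<8)|(hsv[...,0]>172))&(hsv[...,1]>120)&R
    v,u=np.where(red); q=np.array([plane(a,b,46,c)[:2] for a,b in zip(u,v)]); print('red',len(u),u.mean(),v.mean(),np.round(q.mean(0),1))
    red_c=q.mean(0)
    bar=R&(P[...,2]>78)&(P[...,2]<92)
    k,l,s,ce=cv2.connectedComponentsWithStats(bar.astype(np.uint8)); i=1+s[1:,4].argmax()
    v,u=np.where(l==i); q=np.array([plane(a,b,84,c)[:2] for a,b in zip(u,v)],np.float32); r=cv2.minAreaRect(q)
    b=cv2.boxPoints(r); e=max([b[1]-b[0],b[2]-b[1]],key=np.linalg.norm); a=np.arctan2(e[1],e[0])
    print('bar n',len(u),np.round(r[0],1),np.round(r[1],1),'yaw mod pi',round((a+np.pi/2)%np.pi-np.pi/2,3))
    x=red_c-np.array(r[0]); print('red dir',np.round(np.arctan2(x[1],x[0]),3),'dist',np.linalg.norm(x))
    g=(hsv[...,0]>50)&(hsv[...,0]<90)&(hsv[...,1]>80)&R&(P[...,2]>28)&(P[...,2]<40)
    v,u=np.where(g); q=np.array([plane(a,b,34,c)[:2] for a,b in zip(u,v)],np.float32); r=cv2.minAreaRect(q); print('block',np.round(r[0],1),np.round(r[1],1),round(r[2],1))
E
python3 - <<'E'
from h import *
im,d,c=load('w21'); dial(im,d,c,(215,320,100,240))
cv2.imwrite('pics/dz.png',cv2.resize(im[100:242,210:325],None,fx=4,fy=4,interpolation=cv2.INTER_CUBIC))
E
```

```text
red 30 270.7 159.8 [504.4 300.3]
bar n 811 [471.7 307.1] [13.8 59.7] yaw mod pi -0.208
red dir -0.206 dist 33.372064196392294
block [487.3 305.9] [ 98.3 129.8] 85.0
```

View pics/dz.png

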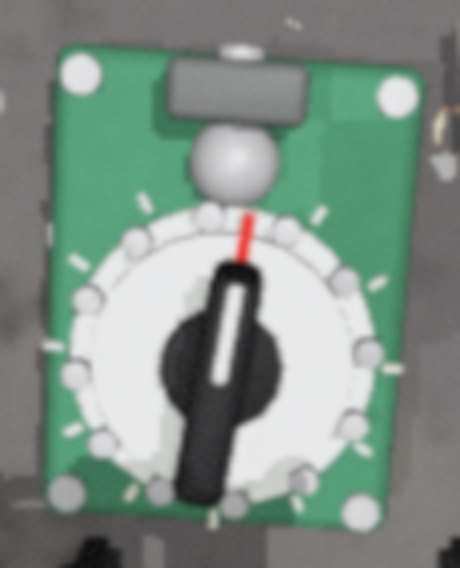

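```bash
python3 - <<'E'
from h import *
im,d,c=load('w21'); P=pts(d,c)
for (u,v) in [(210+175/4,100+370/4),(210+270/4,100+365/4),(210+120/4,100+360/4),(210+235/4,100+165/4)]: print(np.round(P[int(v),int(u)]))
s=env.state(); print(np.round(s['joints'],3))
go(([472,307,250],2.934))
E
```

```text
[472. 320.  55.]
[472. 294.  55.]
[472. 335.  46.]
[525. 302.  55.]
[0.429 0.361 1.644 0.003 1.145 2.017]
[-0.0134, 0.0032, -2.9528] [-0.0095, -0.0135, 0.0118]
at [481.3 293.3 261.7] [ 3.1403  0.0092 -0.0188] t 28.2 op 0.411 F [ 0.7 -0.5  0.2]
```

arm_command(
  targets=[
    [[0,0,-0.15],[-0.009,-0.013,0],150],
    [[0,0,-0.3],[-0.009,-0.013,0],150],
    [[0,0,-0.45],[-0.009,-0.013,0],150],
    [[0,0,-0.6],[-0.009,-0.013,0],150],
    [[0,0,-0.75],[-0.009,-0.013,0],150],
    [[0,0,-0.9],[-0.009,-0.013,0],150],
    [[0,0,-1.05],[-0.009,-0.013,0],150],
    [[0,0,-1.2],[-0.009,-0.013,0],150],
  ],
)

```text
t: 29.0
eef_pos: [472.5, 306.6, 261.8]
tcp_rot: [-3.134, 0.004, 1.187]
ft_force: [-0.4, 0.2, 0.5]
opening: 0.412
```

arm_command(
  targets=[
    [[0,0,-0.15],[0,0,0],150],
    [[0,0,-0.3],[0,0,0],150],
    [[0,0,-0.45],[0,0,0],150],
    [[0,0,-0.6],[0,0,0],150],
    [[0,0,-0.75],[0,0,0],150],
    [[0,0,-0.9],[0,0,0],150],
    [[0,0,-1.05],[0,0,0],150],
    [[0,0,-1.2],[0,0,0],150],
  ],
)

```text
t: 29.8
eef_pos: [472.5, 306.6, 261.8]
tcp_rot: [-3.135, -0.006, 2.387]
ft_force: [-0.4, -0.3, 0.3]
opening: 0.41
```

```bash
python3 - <<'E'
from h import *
go(([472,307,250],2.934))
E
```

```text
[-0.0052, -0.0077, -0.5465] [0.0006, -0.0, 0.0118]
at [472.5 306.6 261.8] [-3.1346 -0.0059  2.3875] t 29.8 op 0.41 F [-0.4 -0.3  0.3]
```

arm_command(
  targets=[
    [[-0.005,-0.008,-0.15],[0,0,0.012],150],
    [[-0.005,-0.008,-0.3],[0,0,0.012],150],
    [[-0.005,-0.008,-0.45],[0,0,0.012],150],
    [[-0.005,-0.008,-0.546],[0,0,0.012],150],
    [[-0.005,-0.008,-0.546],[0,0,0.012],150],
    [[-0.005,-0.008,-0.546],[0,0,0.012],150],
  ],
)

```text
t: 30.4
eef_pos: [472.2, 307.0, 249.9]
tcp_rot: [-3.141, 0.0, 2.925]
ft_force: [0.5, -0.1, -0.7]
opening: 0.411
```

```bash
python3 - <<'E'
from h import *
im,d,c=snap('wrist','w22')
go(([472,307,120],2.934),([472,307,60],2.934)); print(env.state()['joints'].round(3))
E
```

```text
[-0.0002, 0.0003, -0.0087] [0.0001, -0.0001, 0.1299]
[-0.0002, 0.0003, -0.0087] [0.0001, -0.0001, 0.1899]
at [472.1 307.2 249.9] [-3.1413e+00  3.0000e-04  2.9253e+00] t 30.45 op 0.41 F [ 0.9 -0.   0. ]
[ 0.46   0.368  1.667 -0.     1.107 -0.895]
```

View pics/w22.png

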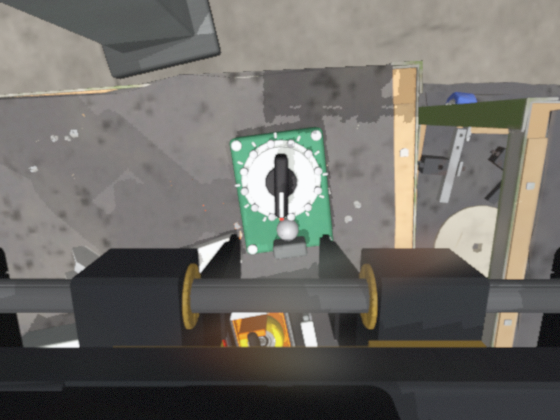

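```bash
python3 - <<'E'
from h import *
im,d,c=load('w22'); dial(im,d,c,(228,335,120,240))
E
```

```text
red 9 281.1111111111111 218.77777777777777 [511.  298.9]
bar n 904 [470.1 307.5] [13.5 58.7] yaw mod pi -0.211
red dir -0.208 dist 41.78318388143723
block [482.3 306.5] [ 98.1 123.3] 85.0
```

arm_command(
  targets=[
    [[0,0,-0.009],[0,0,0.05],150],
    [[0,0,-0.009],[0,0,0.1],150],
    [[0,0,-0.009],[0,0,0.13],150],
    [[0,0,-0.009],[0,0,0.155],150],
    [[0,0,-0.009],[0,0,0.175],150],
    [[0,0,-0.009],[0,0,0.19],150],
    [[0,0,-0.009],[0,0,0.19],150],
    [[0,0,-0.009],[0,0,0.19],150],
  ],
)

```text
t: 31.25
eef_pos: [472.0, 307.6, 60.2]
tcp_rot: [-3.141, 0.0, 2.937]
ft_force: [-0.1, -0.7, -0.1]
opening: 0.412
```

arm_command(
  targets=[
    [[0,0,0],[0,0,0],255],
    [[0,0,0],[0,0,0],255],
    [[0,0,0],[0,0,0],255],
    [[0,0,0],[0,0,0],255],
    [[0,0,0],[0,0,0],255],
  ],
)

```text
t: 31.75
eef_pos: [472.1, 308.4, 60.5]
tcp_rot: [3.14, 0.001, 2.938]
ft_force: [-0.5, 5.2, 2.4]
opening: 0.145
```

```bash
python3 - <<'E'
from h import *
go(); print(env.state()['moment'])
E
```

```text
at [472.1 308.4  60.5] [3.1402e+00 1.3000e-03 2.9379e+00] t 31.75 op 0.145 F [-0.5  5.2  2.4]
[0.88403211 0.03446042 0.04530239]
```

arm_command(
  targets=[
    [[0,0,0.06],[0,0.001,0],255],
    [[0,0,0.15],[0,0.001,0],255],
    [[0,0,0.24],[0,0.001,0],255],
    [[0,0,0.34],[0,0.001,0],255],
    [[0,0,0.44],[0,0.001,0],255],
    [[0,0,0.524],[0,0.001,0],255],
    [[0,0,0.524],[0,0.001,0],255],
  ],
)

```text
t: 32.45
eef_pos: [471.5, 307.6, 60.4]
tcp_rot: [-3.14, 0.001, 2.412]
ft_force: [-2.4, -8.7, 7.7]
opening: 0.148
```

```bash
python3 - <<'E'
from h import *
go(); print(env.state()['moment'])
snap('wrist','w23')
E
```

```text
at [471.5 307.6  60.4] [-3.1395e+00  7.0000e-04  2.4117e+00] t 32.45 op 0.148 F [-2.4 -8.7  7.7]
[-1.74914296  0.23271281 -0.0030158 ]
```

View pics/w23.png

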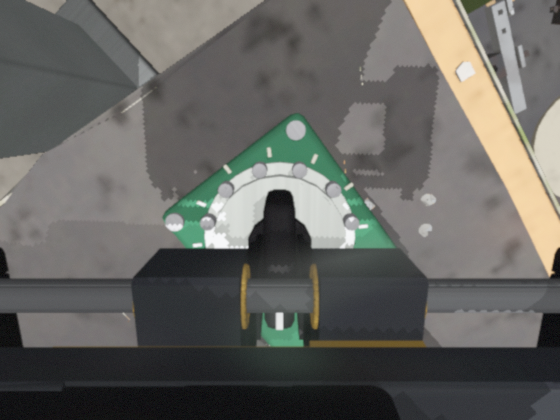

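arm_command(
  targets=[
    [[0,0,0.06],[-0.0005,-0.0006,0],255],
    [[0,0,0.15],[-0.0005,-0.0006,0],255],
    [[0,0,0.24],[-0.0005,-0.0006,0],255],
    [[0,0,0.34],[-0.0005,-0.0006,0],255],
    [[0,0,0.44],[-0.0005,-0.0006,0],255],
    [[0,0,0.524],[-0.0005,-0.0006,0],255],
    [[0,0,0.524],[-0.0005,-0.0006,0],255],
  ],
)

```text
t: 33.2
eef_pos: [470.6, 306.8, 60.4]
tcp_rot: [-3.138, 0.001, 1.887]
ft_force: [-7.5, -7.4, 9.9]
opening: 0.146
```

```bash
python3 - <<'E'
from h import *
go(); print(env.state()['moment'])
E
```

```text
at [470.6 306.8  60.4] [-3.1384e+00  1.3000e-03  1.8875e+00] t 33.2 op 0.146 F [-7.5 -7.4  9.9]
[-1.32664392  1.10795137  0.05141409]
```

arm_command(
  targets=[
    [[0,0,0.06],[-0.0005,-0.001,-0.0005],255],
    [[0,0,0.15],[-0.0005,-0.001,-0.0005],255],
    [[0,0,0.24],[-0.0005,-0.001,-0.0005],255],
    [[0,0,0.34],[-0.0005,-0.001,-0.0005],255],
    [[0,0,0.44],[-0.0005,-0.001,-0.0005],255],
    [[0,0,0.524],[-0.0005,-0.001,-0.0005],255],
    [[0,0,0.524],[-0.0005,-0.001,-0.0005],255],
  ],
)

```text
t: 33.9
eef_pos: [469.3, 306.7, 60.4]
tcp_rot: [-3.139, 0.002, 1.363]
ft_force: [-8.5, -1.4, 4.4]
opening: 0.148
```

```bash
python3 - <<'E'
from h import *
go(); print(env.state()['moment'])
E
```

```text
at [469.3 306.7  60.4] [-3.1386e+00  2.3000e-03  1.3633e+00] t 33.9 op 0.148 F [-8.5 -1.4  4.4]
[-0.13172989  1.4393116   0.00894625]
```

arm_command(
  targets=[
    [[0,0,0.06],[-0.0002,-0.0008,0],255],
    [[0,0,0.15],[-0.0002,-0.0008,0],255],
    [[0,0,0.24],[-0.0002,-0.0008,0],255],
    [[0,0,0.34],[-0.0002,-0.0008,0],255],
    [[0,0,0.44],[-0.0002,-0.0008,0],255],
    [[0,0,0.52],[-0.0002,-0.0008,0],255],
    [[0,0,0.52],[-0.0002,-0.0008,0],255],
  ],
)

```text
t: 34.6
eef_pos: [468.3, 307.1, 60.4]
tcp_rot: [-3.139, 0.003, 0.843]
ft_force: [-9.4, 4.8, 4.1]
opening: 0.143
```

```bash
python3 - <<'E'
from h import *
go(); print(env.state()['moment'])
E
```

```text
at [468.3 307.1  60.4] [-3.1395e+00  3.1000e-03  8.4310e-01] t 34.6 op 0.143 F [-9.4  4.8  4.1]
[0.79117245 1.88146046 0.01909895]
```

Turned by 2.095 rad, which is four clicks. Now I'll release gently and rise.

arm_command(
  targets=[
    [[0,0,0],[0,-0.0007,0],190],
    [[0,0,0],[0,-0.0007,0],150],
    [[0,0,0],[0,-0.0007,0],150],
    [[0,0,0],[0,-0.0007,0],150],
    [[0,0,0],[0,-0.0007,-0.02],150],
    [[0,0,0],[0,-0.0007,-0.06],150],
    [[0,0,0],[0,-0.0007,-0.11],150],
    [[0,0,0],[0,-0.0007,-0.16],150],
  ],
)

```text
t: 35.4
eef_pos: [469.5, 307.3, 222.1]
tcp_rot: [3.142, 0.001, 0.846]
ft_force: [0.5, 0.1, 0.8]
opening: 0.412
```

```bash
python3 - <<'E'
from h import *
go(([440,180,330],0.3))
im,d,c=snap('wrist','w24')
E
```

```text
[0.0003, 0.0008, 0.5459] [-0.1149, 0.0623, -0.1078]
at [469.5 307.3 222.1] [3.1415e+00 8.0000e-04 8.4590e-01] t 35.4 op 0.412 F [0.5 0.1 0.8]
```

View pics/w24.png

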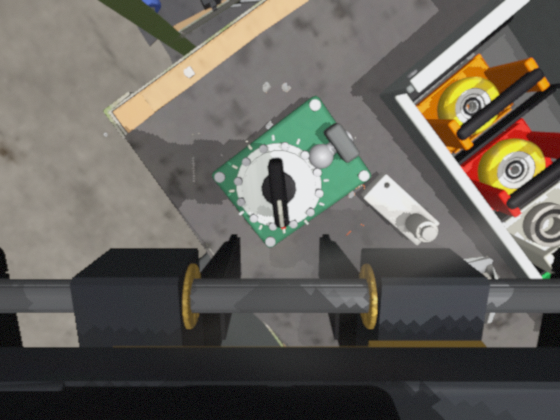

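arm_command(
  targets=[
    [[0,0,0.15],[-0.025,0.015,-0.03],150],
    [[0,0,0.3],[-0.05,0.03,-0.06],150],
    [[0,0,0.45],[-0.08,0.045,-0.09],150],
    [[0,0,0.546],[-0.115,0.062,-0.108],150],
    [[0,0,0.546],[-0.115,0.062,-0.108],150],
    [[0,0,0.546],[-0.115,0.062,-0.108],150],
    [[0,0,0.546],[-0.115,0.062,-0.108],150],
  ],
)

```text
t: 36.15
eef_pos: [440.0, 180.8, 327.7]
tcp_rot: [3.141, 0.001, 0.301]
ft_force: [-0.2, 0.4, -0.8]
opening: 0.414
```

```bash
python3 - <<'E'
from h import *
im,d,c=load('w24'); dial(im,d,c,(205,385,90,240))
im,d,c=snap('wrist','w25'); snap('top','t25'); snap('scene','s25')
go()
E
```

```text
red 7 283.42857142857144 227.14285714285714 [447.6 273.5]
bar n 1041 [471.4 307.9] [59.6 13.8] yaw mod pi 0.958
red dir -2.176 dist 41.76889454186615
block [486.9 306.5] [ 98.4 129.8] 85.0
at [440.  181.  327.6] [3.1414e+00 1.3000e-03 3.0150e-01] t 36.3 op 0.41 F [ 1.  -0.9 -0.4]
```

View pics/w25.png

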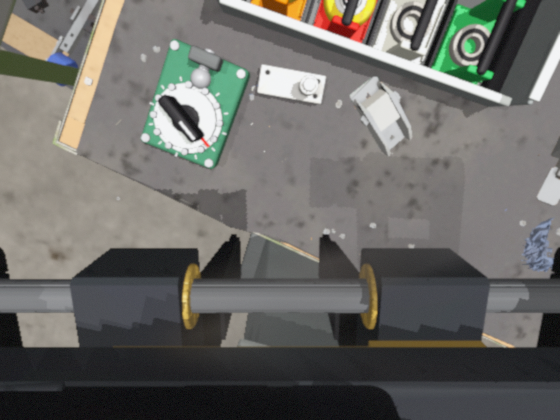

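View pics/s25.png

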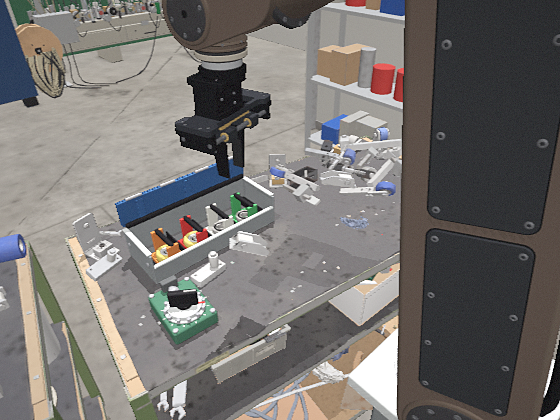

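```bash
python3 - <<'E'
from h import *
for n,roi in [('top0',(145,185,200,255)),('w2',(90,185,170,275)),('w7',(95,190,160,250)),('w8',(75,180,75,205)),('w21',(215,320,100,240)),('w25',(130,255,30,180)),('t25',(145,185,200,255))]:
    print('---',n)
    try: dial(*load(n),roi)
    except Exception as e: print(e)
a=load('w21')[0][100:242,210:325]; b=load('w24')[0][85:245,205:380]; e=load('w25')[0][30:180,130:255]
H=lambda x:cv2.resize(x,(int(x.shape[1]*400/x.shape[0]),400),interpolation=cv2.INTER_CUBIC)
cv2.imwrite('pics/cmp.png',np.hstack([H(b),H(e)])[:, :800])
E
```

```text
--- top0
red 1 163.0 221.0 [496.8 303.5]
bar n 92 [466.4 306.7] [15.  57.7] yaw mod pi -0.18
red dir -0.105 dist 30.535444124257378
block [481.8 306.2] [ 98.  129.4] 84.8
--- w2
red 22 134.36363636363637 217.0 [503.7 300.7]
bar n 560 [472.2 305.1] [15.1 60.6] yaw mod pi -0.208
red dir -0.138 dist 31.791083198205424
block [488.4 303.7] [ 99.5 131.1] 84.7
--- w7
red 23 137.52173913043478 209.17391304347825 [503.9 300.7]
bar n 353 [483.  302.9] [15.  38.2] yaw mod pi -0.206
red dir -0.102 dist 21.052463525175902
block [497.8 303.2] [ 99.4 111.7] 85.2
--- w8
red 27 123.92592592592592 125.70370370370371 [505.  300.7]
bar n 729 [471.  304.8] [15.8 59.5] yaw mod pi -0.208
red dir -0.122 dist 34.181075953739715
block [486.8 303.7] [ 99.8 130. ] 84.8
--- w21
red 30 270.7 159.8 [504.4 300.3]
bar n 811 [471.7 307.1] [13.8 59.7] yaw mod pi -0.208
red dir -0.206 dist 33.372064196392294
block [487.3 305.9] [ 98.3 129.8] 85.0
--- w25
red 21 204.42857142857142 141.57142857142858 [450.5 278.9]
bar n 697 [471.3 306. ] [59.5 14.8] yaw mod pi 0.956
red dir -2.226 dist 34.15048701501662
block [486.7 304.5] [ 99.  129.9] 85.0
--- t25
red 0 nan nan nan
attempt to get argmax of an empty sequenceh.py:42: RuntimeWarning: Mean of empty slice.
  v,u=np.where(red); q=np.array([plane(a,b,46,c)[:2] for a,b in zip(u,v)]); print('red',len(u),u.mean(),v.mean(),np.round(q.mean(0),1))
  ret = ret.dtype.type(ret / rcount)
h.py:43: RuntimeWarning: Mean of empty slice.
  red_c=q.mean(0)
```

View pics/cmp.png

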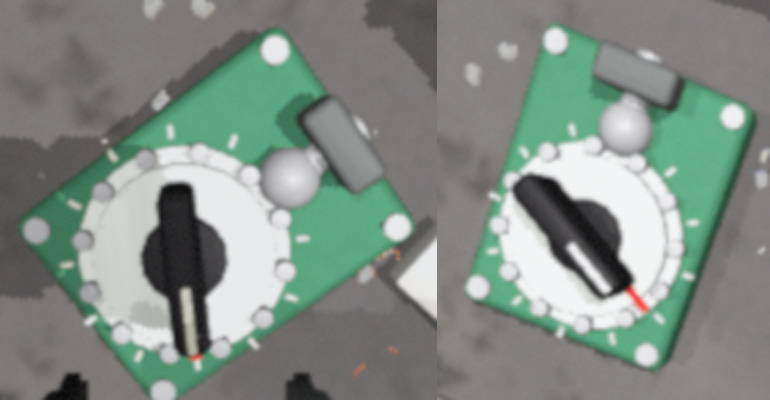

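The dial bar measured −0.208 rad at the start in all five views. It now reads −2.185 rad, which is 113° clockwise. The plunger ball is centred between knobs, so the dial is on the stop nearest to four clicks (3.77, within the 0.3 tolerance). Before handing in I'll check the box once more.

```bash
python3 - <<'E'
from h import *
go(([540,110,330],-.017))
E
```

```text
[0.0004, 0.0013, 0.3185] [0.0744, 0.0975, -0.0025]
at [440.  181.  327.6] [3.1414e+00 1.3000e-03 3.0150e-01] t 36.3 op 0.41 F [ 1.  -0.9 -0.4]
```

arm_command(
  targets=[
    [[0,0,0.15],[0.025,0.03,0],150],
    [[0,0,0.319],[0.05,0.06,0],150],
    [[0,0,0.319],[0.075,0.098,0],150],
    [[0,0,0.319],[0.075,0.098,0],150],
    [[0,0,0.319],[0.075,0.098,0],150],
    [[0,0,0.319],[0.075,0.098,0],150],
  ],
)

```text
t: 36.9
eef_pos: [540.0, 109.7, 328.1]
tcp_rot: [3.141, 0.001, -0.018]
ft_force: [0.1, -0.6, -0.3]
opening: 0.411
```

```bash
python3 - <<'E'
from h import *
im,d,c=snap('wrist','w26'); handles(im,d,c,zr=(68,86)); dial(im,d,c,(85,195,145,262)); go()
t,_,_=snap('top','t26')
P=pts(d,c); R=Ro.from_euler('z',-.017).as_matrix()
E
```

```text
px [101.  36.] n 249 ctr [692.4 298.6] size [ 5.1 81.8] yaw -0.012 zmed 74.3
px [427.  61.] n 340 ctr [664.3 -57. ] size [  4.9 125.4] yaw -0.003 zmed 71.8
px [158.  70.] n 715 ctr [661.1 240.9] size [12.1 81.7] yaw -0.014 zmed 78.2
px [230.  69.] n 726 ctr [659.7 160.2] size [12.2 81.7] yaw -0.012 zmed 78.5
px [302.  68.] n 716 ctr [658.2  80.3] size [12.  81.7] yaw -0.006 zmed 78.5
px [374.  69.] n 744 ctr [6.568e+02 6.000e-01] size [12.1 81.8] yaw -0.007 zmed 78.4
px [107. 227.] n 262 ctr [483.7 317.8] size [40.5 15.4] yaw 1.552 zmed 81.5
red 23 151.34782608695653 243.34782608695653 [449.8 279.2]
bar n 545 [472.6 305.4] [59.1 16.4] yaw mod pi 0.954
red dir -2.286 dist 34.73768864103984
block [492.8 303.1] [100.2 121.2] 85.2
at [539.9 109.8 328.4] [ 3.1414e+00  2.0000e-04 -1.7400e-02] t 36.95 op 0.411 F [-0.1  0.5  0.3]
```

View pics/w26.png

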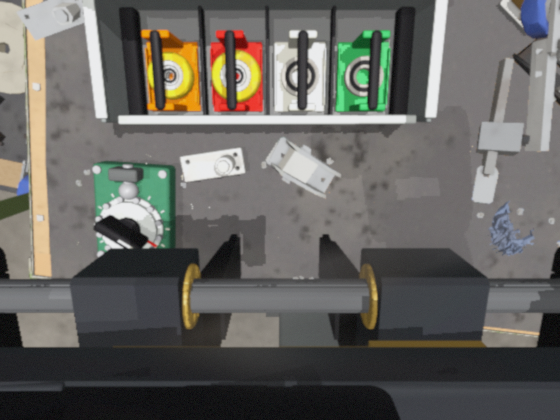

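View pics/t26.png

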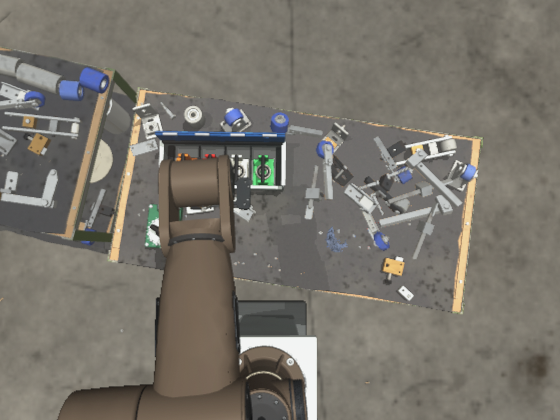

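```bash
python3 - <<'E'
from h import *
print(env.job_done()); go()
E
```

```text
the job is handed in; nothing more can be done
None
the job is handed in; nothing more can be done
```

The job is handed in at about 37 s. As far as my last checks show, every step was met. The one thin margin is the dial angle.

- **Cover:** I pushed it back to its end stop (about 33 N at the fingers). It was still folded upright in the last pictures.
- **Caddies:** All four were present: orange, red, white and green stand in bays 1 to 4. The handle tops measured about 78 mm (expected 78), all about 14 mm to the front of the box's centre and straight within 0.02 rad.
- **Dial:** I gripped it and turned it 120° clockwise for four clicks. When I let go, it snapped back about 6.5° to a click stop, with the plunger ball centred between two knobs.
- **Dial check that disagreed:** The grip bar went from −0.208 to −2.185 rad, which is 113°, or 3.77 clicks. The dial stood about 7° clockwise of a click stop at the start. This is the stop nearest four clicks and inside the 0.3 click tolerance, with about 2° to spare. A rougher reading from the red mark gave about 119°.
- **Other loose parts:** The robot never went near the drilled block or the brown block, and neither looked moved in the last pictures.

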